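# Load LED boards from the hotplate into a solder pallet and lock them in

### The job

Load the solder pallet: draw its lock bar out to the left and lay it down on the bench, then slide each thin LED board out over the hotplate's front edge until it overhangs enough to be taken by its two long sides, and lay it flat, LEDs up, fully down in a free pocket of the pallet, its held end at the finger notches. When every board is in, thread the lock bar back from the left through all four lugs, over the boards, until its handle meets the first lug, and let go, so that the pallet can be turned over. Do not disturb the multimeter or the flux jar.

Things in the scene. Friction and masses are not known exactly. Their poses are not given: they have to be found in the camera images.
- hotplate: hotplate, fixed: a dark metal plate 170 mm (x) by 230 mm (y), 10 mm thick, its flat top 70 mm above the bench, on a grey housing set back 25 mm or more from the plate's edges, so that there is free air below an overhanging board. Guard rails 6 mm wide and 5 mm high run along its back and two sides, not along the front. Origin on the bench under the middle, x away from the front edge, z up.
- hotplate_edge (a point): middle of the hotplate's front edge (the edge towards the robot), at the height of the plate's top (70 mm); its x axis points from the edge back across the plate, y along the edge. A board whose centre is still behind this edge does not tip off.
- board_1: LED board, a flat white board 90 x 30 mm, only 2 mm thick, 25 g, a row of six small LEDs on its upper face. Origin: centre of its underside; x along the length (ends alike), z out of the LED face. Starts LEDs up, flat on the hotplate: too thin to grip there, but closed fingertips pressed on it drag it along the slippery plate. Absent ones read None.
- board_2: LED board, a flat white board 90 x 30 mm, only 2 mm thick, 25 g, a row of six small LEDs on its upper face. Origin: centre of its underside; x along the length (ends alike), z out of the LED face. Starts LEDs up, flat on the hotplate: too thin to grip there, but closed fingertips pressed on it drag it along the slippery plate. Absent ones read None.
- board_3: LED board, a flat white board 90 x 30 mm, only 2 mm thick, 25 g, a row of six small LEDs on its upper face. Origin: centre of its underside; x along the length (ends alike), z out of the LED face. Starts LEDs up, flat on the hotplate: too thin to grip there, but closed fingertips pressed on it drag it along the slippery plate. Absent ones read None.
- pallet: black solder pallet, fixed, 178 mm wide (y), 104 mm deep (x -51 to 53 mm): three open-topped pockets side by side, 60 mm apart, long side along x, and four aluminium lugs in a row along y across their rear half (8 mm thick, 28 mm wide, tops 54 mm above the bench). Origin on the bench under the middle; front -x (to the robot), left +y, z up.
- pocket_1 (a point): centre of the floor of the left pocket, 28 mm above the bench; axes as the pallet's. Pocket 94 x 33 mm, walls 4 mm high. In front (x -51 to -6 mm) the floor is only a tongue 14 mm wide with a stop at its end; beside it finger notches open down to the bench, so a board held by its sides near its front end goes straight in. A seated board's origin is here.
- pocket_2 (a point): centre of the floor of the middle pocket, 28 mm above the bench; axes as the pallet's. Pocket 94 x 33 mm, walls 4 mm high. In front (x -51 to -6 mm) the floor is only a tongue 14 mm wide with a stop at its end; beside it finger notches open down to the bench, so a board held by its sides near its front end goes straight in. A seated board's origin is here.
- pocket_3 (a point): centre of the floor of the right pocket, 28 mm above the bench; axes as the pallet's. Pocket 94 x 33 mm, walls 4 mm high. In front (x -51 to -6 mm) the floor is only a tongue 14 mm wide with a stop at its end; beside it finger notches open down to the bench, so a board held by its sides near its front end goes straight in. A seated board's origin is here.
- lug_left (a point): centre of the hole in the left (+y) lug, on the lug's outer face, 39 mm above the bench, 25 mm behind the pallet's middle; axes as the pallet's, the hole runs along y. All four lugs have 16 mm through holes, chamfered 2 mm, on this one line, at 83, 30, -30 and -83 mm along the pallet's y.
- lug_right (a point): centre of the hole in the right (-y) lug, on its outer face, 174 mm from lug_left.
- lock_bar: loose lock bar, 90 g, starts threaded through the lugs, handle at the left and up to 3 cm out: a flat grey handle block 24 mm (x) by 44 mm (y) by 14 mm high, and from it along -y a steel rod of 12 mm diameter, 190 mm long, its last 16 mm tapered to a 5 mm tip. Origin under the middle of the handle, z up. The handle is wider than the lug holes.
- bar_handle (a point): middle of the lock bar's handle block, on the rod's axis (7 mm above the bench when lying).
- bar_tip (a point): tip of the lock bar, 212 mm along -y from the middle of the handle.
- meter: yellow handheld multimeter lying on the bench, 138 x 68 x 40 mm, a bystander; origin under its middle.
- jar: small white flux jar with a blue lid, 31 mm wide, 26 mm high, a bystander; origin under its middle.
There are look-alikes about, which are no part of the job. What is shaped like the board_1 but pink is not meant.

How it is judged (in metres and radians):
On the way, in this order (a step that is already met when the one before it is completed fails the run):
1. the lock bar has been drawn out of all the lugs (y of bar_tip in the frame of lug_left above 0.003 m).
2. every board present lies fully down in a pocket, LEDs up (((x of board_1 in the frame of pocket_1 between -0.004 and 0.004 m and y of board_1 in the frame of pocket_1 between -0.004 and 0.004 m and z of board_1 in the frame of pocket_1 between -0.002 and 0.002 m and angle between board_1's own z axis and vertical below 0.06 rad) or (x of board_1 in the frame of pocket_2 between -0.004 and 0.004 m and y of board_1 in the frame of pocket_2 between -0.004 and 0.004 m and z of board_1 in the frame of pocket_2 between -0.002 and 0.002 m and angle between board_1's own z axis and vertical below 0.06 rad) or (x of board_1 in the frame of pocket_3 between -0.004 and 0.004 m and y of board_1 in the frame of pocket_3 between -0.004 and 0.004 m and z of board_1 in the frame of pocket_3 between -0.002 and 0.002 m and angle between board_1's own z axis and vertical below 0.06 rad)) and ((x of board_2 in the frame of pocket_1 between -0.004 and 0.004 m and y of board_2 in the frame of pocket_1 between -0.004 and 0.004 m and z of board_2 in the frame of pocket_1 between -0.002 and 0.002 m and angle between board_2's own z axis and vertical below 0.06 rad) or (x of board_2 in the frame of pocket_2 between -0.004 and 0.004 m and y of board_2 in the frame of pocket_2 between -0.004 and 0.004 m and z of board_2 in the frame of pocket_2 between -0.002 and 0.002 m and angle between board_2's own z axis and vertical below 0.06 rad) or (x of board_2 in the frame of pocket_3 between -0.004 and 0.004 m and y of board_2 in the frame of pocket_3 between -0.004 and 0.004 m and z of board_2 in the frame of pocket_3 between -0.002 and 0.002 m and angle between board_2's own z axis and vertical below 0.06 rad)) and ((x of board_3 in the frame of pocket_1 between -0.004 and 0.004 m and y of board_3 in the frame of pocket_1 between -0.004 and 0.004 m and z of board_3 in the frame of pocket_1 between -0.002 and 0.002 m and angle between board_3's own z axis and vertical below 0.06 rad) or (x of board_3 in the frame of pocket_2 between -0.004 and 0.004 m and y of board_3 in the frame of pocket_2 between -0.004 and 0.004 m and z of board_3 in the frame of pocket_2 between -0.002 and 0.002 m and angle between board_3's own z axis and vertical below 0.06 rad) or (x of board_3 in the frame of pocket_3 between -0.004 and 0.004 m and y of board_3 in the frame of pocket_3 between -0.004 and 0.004 m and z of board_3 in the frame of pocket_3 between -0.002 and 0.002 m and angle between board_3's own z axis and vertical below 0.06 rad))), for 0.3 s.
3. the tip of the lock bar is through the left lug (x of bar_tip in the frame of lug_left between -0.006 and 0.006 m and z of bar_tip in the frame of lug_left between -0.006 and 0.006 m and y of bar_tip in the frame of lug_left between -0.25 and -0.02 m).
At the end, for the whole second after the job is handed in: every board present lies LEDs up in its own pocket, centre within 4 mm of the pocket's, within 2 mm of the floor, level to 3 degrees; the lock bar is through all four lugs from the left, its handle within 5 mm of the left lug (tip 11 mm or more past the right lug); all at rest (all of step 2 and x of bar_tip in the frame of lug_right between -0.006 and 0.006 m and z of bar_tip in the frame of lug_right between -0.006 and 0.006 m and y of bar_tip in the frame of lug_right between -0.25 and -0.011 m and x of bar_handle in the frame of lug_left between -0.008 and 0.008 m and z of bar_handle in the frame of lug_left between -0.008 and 0.008 m and linear speed of each of board_1, board_2, board_3, lock_bar below 0.02 m/s); the robot touches nothing.
It fails at once if a board was lifted off the middle of the hotplate instead of being slid out over its front edge first ((x of board_1 in the frame of hotplate_edge between 0.036 and 0.17 m and y of board_1 in the frame of hotplate_edge between -0.115 and 0.115 m and z of board_1 in the frame of hotplate_edge between 0.012 and 0.03 m) or (x of board_2 in the frame of hotplate_edge between 0.036 and 0.17 m and y of board_2 in the frame of hotplate_edge between -0.115 and 0.115 m and z of board_2 in the frame of hotplate_edge between 0.012 and 0.03 m) or (x of board_3 in the frame of hotplate_edge between 0.036 and 0.17 m and y of board_3 in the frame of hotplate_edge between -0.115 and 0.115 m and z of board_3 in the frame of hotplate_edge between 0.012 and 0.03 m)).
It fails at once if the multimeter or the flux jar were moved more than 3 cm (distance of any of meter, jar from where it was at the start of the episode above 0.03 m).
Of board_1, board_2, board_3 only 2 to 3 are there at a start; the rules pass over those that are not, and their reading is None.
At some moment in a run one of lock_bar may be knocked a few centimetres aside while the robot is not near it.
It also fails if it takes over 210 s, if anything falls off the work surface, if the arm or the gripper's body presses on something with over 40 N, if the wrist force passes 120 N, or if a joint passes its speed limit or range.

### The arm

A 7-joint arm with a two-finger parallel gripper is mounted at the origin on a cart in front of the work surface, level with it; the furniture and walls round the work are solid. World frame = base frame: x ahead of the robot, y to its left, z up, the work surface at z = 0. Lengths are in mm, angles in rad, forces in N, time in s.
With the tool pointing down it reaches from about 425 to 875 mm from the base axis. Payload 4.7 kg.
Tool frame: the origin (TCP) lies on the centre line of the jaws, within the pads' length; the fingertips stand 11 mm ahead of it and the grasp point (between the pads) lies 8 mm behind it (r.tcp_to_tips is the distance from the TCP to the fingertips, in mm); z points along the fingers, y is the line along which they close (so a half turn about z gives the same grasp; the last joint's range is limited). The gripper opens to 87 mm and grips with 3 to 60 N. Pads are 19 mm wide; open, the fingers measure 117 mm over their backs; the gripper's body (75 mm by 190 mm) begins 51 mm behind the grasp point.
Start: joints at [-1.264, 0.321, -0.07, 1.45, 0.023, 1.371, -0.057], TCP at [187.639, 622.347, 233.587] pointing down, gripper open.
Joint ranges: [-2.86, 2.86], [-0.3, 2.09], [-1.38, 1.24], [0.06, 2.45], [-1.56, 4.7], [0.09, 2.05], [-2.69, 2.69]. Speed limits (rad/s): [2.57, 2.57, 3.14, 3.14, 3.14, 3.14, 3.14].

### API

Orientations are given as a 3x3 rotation matrix whose columns are the frame's x, y, z axes.
In Python, from cell import r gives the robot as it stands. The module is installed in compiled form; this text tells all that it offers.
- The arm moves only by the tool drive_tool, never from a script. Its argument "moves" is a list of rows, each an object of numbers: "x", "y", "z": the shift along the world's x, y, z in mm; "ax", "ay", "az": the turn, a rotation vector about the world's x, y, z in rad. In form: [{"x": .., "y": .., "z": .., "ax": .., "ay": .., "az": ..}, ...]. A call has 1 to 20 rows; each row is the pose to reach, as a shift and turn from the pose commanded when the call began; what a row does not reach only later rows make up. A row lasts 1/8 s, in which the tool goes at most 62.5 mm and 10.7 degrees, less where a joint would pass 70% of its speed; a pose out of reach is approached as far as the arm can. A call with a gripper value outside its range is refused whole. "jaw" is the closure, from -1 (fully open) to 1 (shut), set as the call begins (left out, the last holds). The fingers move at their own pace and stop on an object; the grip force is fixed at half the most. Time passes only in rows, so rows that repeat a pose let the fingers close. It gives the time, the measured TCP pose, the force, the opening and the grip force at its end, in the units of the state.
- r.get_obs(): the state, without advancing time (a new reading comes with each control period).
- r.snapshot(name): name is "scene" or "top" or "wrist"; returns the picture (400x640x3 uint8, blue, green, red); there is no depth.
- r.camera_model(name): a dict with "fx", "fy", "cx", "cy" (pixels), "dist_coeffs" ([k1, k2, p1, p2, k3] as OpenCV has them; the pictures are not rectified), "cam_to_world" (4x4, takes a point from camera to world coordinates); the wrist camera has in their place "mount" (4x4, takes a point from camera to tool coordinates, whose origin is the TCP and whose axes are the flange's). Camera axes: x right, y up, looking along -z (the intrinsics and any distortion apply to the point x, -y, -z); pixel columns grow to the right and rows downward; lengths in mm; the calibration is good to about 2 mm. A picture is of the moment at which its call begins: read the wrist's pose just before it. camera_model takes no time and is no camera call.
- r.finish_job(): hands the job in; it is judged then, once.
The state is a dict: "t": time; "joints": joint angles; "joint_vel": joint speeds; "tau": joint torques, N m; "ee_pos": TCP position; "tcp_rot": TCP orientation; "wrist_force": force on the tool from outside, world axes, zero at the start; "moment": the same for the moment, N m; "opening": finger opening in mm; "gripper_force": force on a finger pad.
Only numpy, scipy, OpenCV 4.12 (cv2) and the standard library are available. Lean on these libraries where they do the work, as an engineer would, in place of code of your own. Each camera call takes 0.05 s, during which the arm holds its last target. There are 200 camera calls.

## Working session

There is one attempt and no reset: what is moved stays moved. The work goes in short steps, Python scripts to look and compute and a tool call to move; the robot and the scene stay as the last step left them, time stands still between calls to the robot, and variables do not carry over. Pictures are saved under pics/ and viewed, at most 14 in all, crops included, and the job is handed in when it is done.

Besides the shell and the picture viewer there is one more tool, called as a command line: name --argument value ..., lists and objects as JSON in quotes. drive_tool: Moves the arm, as the interface text tells. Its arguments: {"type":"object","properties":{"moves":{"type":"array","items":{"type":"object","properties":{"x":{"type":"number"},"y":{"type":"number"},"z":{"type":"number"},"ax":{"type":"number"},"ay":{"type":"number"},"az":{"type":"number"}}}},"jaw":{"type":"number"}},"required":["moves"]}

```bash
mkdir -p pics
cat > h.py <<'E'
import cv2,numpy as np
from cell import r
def cam(n,obs=None):
    m=r.camera_model(n)
    K=np.array([[m['fx'],0,m['cx']],[0,m['fy'],m['cy']],[0,0,1.]])
    if 'mount' in m:
        o=obs or r.get_obs();T=np.eye(4);T[:3,:3]=np.array(o['tcp_rot']);T[:3,3]=o['ee_pos'];C=T@np.array(m['mount'])
    else: C=np.array(m['cam_to_world'])
    return K,np.array(m['dist_coeffs'],float),C
def px2w(c,uv,z):
    K,d,C=c;uv=np.array(uv,float).reshape(-1,1,2)
    n=cv2.undistortPoints(uv,K,d).reshape(-1,2)
    D=np.c_[n[:,0],-n[:,1],-np.ones(len(n))]@C[:3,:3].T
    return C[:3,3]+D*((z-C[2,3])/D[:,2])[:,None]
def w2px(c,P):
    K,d,C=c;q=(np.array(P,float).reshape(-1,3)-C[:3,3])@C[:3,:3]
    q=q*[1,-1,-1]
    return cv2.projectPoints(q,np.zeros(3),np.zeros(3),K,d)[0].reshape(-1,2)
def snap(n,f):
    c=cam(n);im=np.array(r.snapshot(n));cv2.imwrite('pics/'+f+'.png',im);return c,im
E
python3 - <<'E'
from h import *
for n in('scene','top','wrist'):
    c,im=snap(n,n+'0');print(n,c[2].round(2).tolist(),c[0][0,0],c[1])
o=r.get_obs();print(o['t'],np.round(o['tcp_rot'],3).tolist(),o['wrist_force'],o['opening'])
E
```

```text
scene [[0.79, 0.31, -0.53, -100.68], [-0.61, 0.42, -0.67, -752.23], [0.02, 0.85, 0.52, 718.72], [0.0, 0.0, 0.0, 1.0]] 368.8475869729832 [0.00508239 0.         0.         0.         0.        ]
top [[-0.03, 0.98, -0.21, 252.66], [-1.0, -0.03, 0.01, 95.22], [0.0, 0.21, 0.98, 1467.67], [0.0, 0.0, 0.0, 1.0]] 462.33901592871035 [-0.05000785  0.          0.          0.          0.        ]
wrist [[0.29, -0.91, -0.28, 110.8], [0.96, 0.28, 0.09, 645.29], [-0.0, -0.3, 0.95, 383.55], [0.0, 0.0, 0.0, 1.0]] 315.6501550736265 [-0.06159437  0.          0.          0.          0.        ]
0.15 [[-0.957, 0.289, -0.0], [0.289, 0.957, -0.001], [-0.0, -0.001, -1.0]] [ 0.62699447 -0.38203959  1.04095434] 87.33475086047002
```

View pics/top0.png

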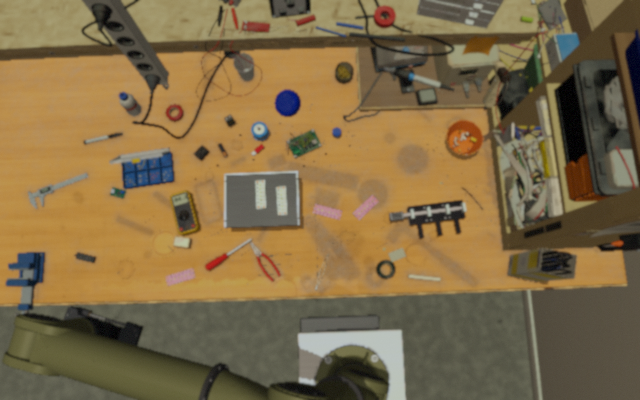

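View pics/scene0.png

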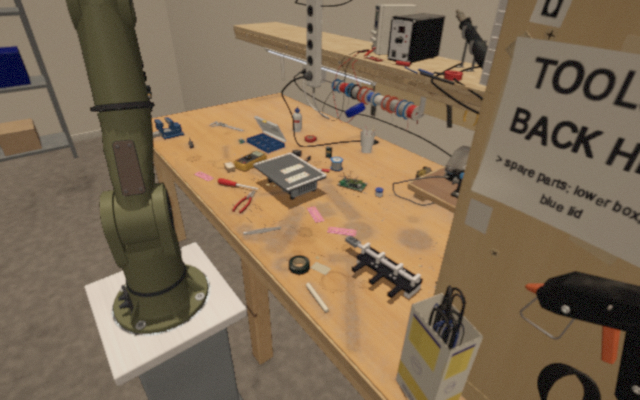

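Run:
```python
from h import *
c=cam('top')
for nm,uv,z in[('plate',[(225,173),(299,172),(301,227),(224,226)],70),('boards',[(261,194),(281,200)],72),('handle',[(391,217),(402,216)],46),('lugs',[(415,213),(464,207)],54),('palletfront',[(424,236),(458,232)],28),('meter',[(185,213)],40),('jar?',[(260,130),(182,242),(337,132)],20),('pink',[(327,211),(366,207)],2)]:
    print(nm,px2w(c,uv,z).round(0).tolist())
im=cv2.imread('pics/top0.png')
cv2.imwrite('pics/t1.png',cv2.resize(im[150:260,210:480],(800,326),interpolation=cv2.INTER_CUBIC))
```

```text
plate [[644.0, 375.0, 70.0], [640.0, 143.0, 70.0], [466.0, 141.0, 70.0], [476.0, 377.0, 70.0]]
boards [[573.0, 262.0, 72.0], [552.0, 201.0, 72.0]]
handle [[492.0, -140.0, 46.0], [494.0, -174.0, 46.0]]
lugs [[501.0, -214.0, 54.0], [515.0, -370.0, 54.0]]
palletfront [[431.0, -243.0, 28.0], [441.0, -352.0, 28.0]]
meter [[526.0, 506.0, 40.0]]
jar? [[802.0, 271.0, 20.0], [437.0, 519.0, 20.0], [787.0, 16.0, 20.0]]
pink [[526.0, 58.0, 2.0], [535.0, -68.0, 2.0]]
```

View pics/t1.png

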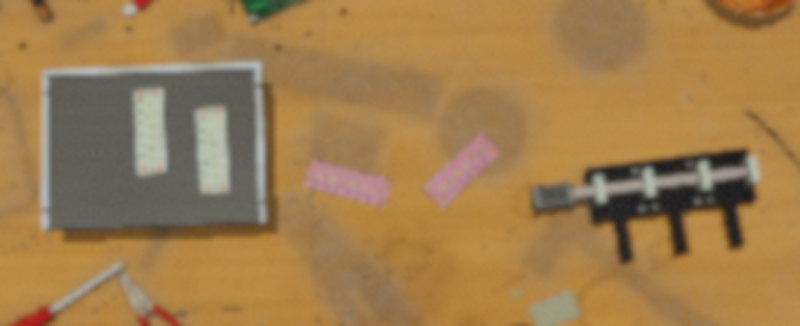

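drive_tool --moves '[{"x": 35,"y": -49,"az": 0.1},{"x": 70,"y": -98,"az": 0.2},{"x": 105,"y": -147,"az": 0.293},{"x": 140,"y": -196,"az": 0.293},{"x": 175,"y": -245,"az": 0.293},{"x": 210,"y": -294,"az": 0.293},{"x": 245,"y": -343,"az": 0.293},{"x": 282,"y": -392,"az": 0.293},{"x": 282,"y": -392,"az": 0.293},{"x": 282,"y": -392,"az": 0.293}]'

```text
validation failed for argument at $.mo...
```

Run:
```python
from h import *
import pickle
c,im=snap('wrist','w1');pickle.dump(c,open('w1.pkl','wb'))
o=r.get_obs();print(o['t'],o['ee_pos'],np.round(o['tcp_rot'],3).tolist())
```

```text
0.2 [187.53053902 622.03043116 232.88569795] [[-0.957, 0.289, -0.0], [0.289, 0.957, -0.001], [-0.0, -0.001, -1.0]]
```

View pics/w1.png

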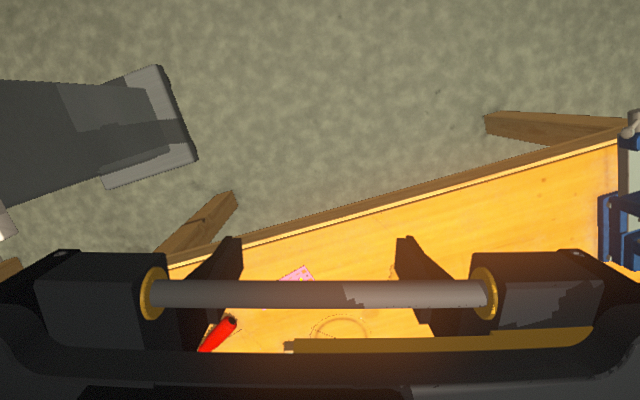

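drive_tool --moves '[{"y": -60},{"y": -120},{"y": -180},{"y": -240},{"y": -300},{"y": -360},{"y": -400,"x": -30},{"y": -420,"x": -30},{"y": -420,"x": -30},{"y": -420,"x": -30}]'

```text
validation failed for argument at $.mo...
```

Run:
```python
from h import *
import pickle
c,im=snap('wrist','w2');pickle.dump(c,open('w2.pkl','wb'))
o=r.get_obs();print(o['t'],o['ee_pos'],np.round(o['tcp_rot'],3).tolist())
```

```text
0.25 [187.58860143 622.10584715 233.05632181] [[-0.957, 0.289, -0.0], [0.289, 0.957, -0.001], [-0.0, -0.001, -1.0]]
```

View pics/w2.png

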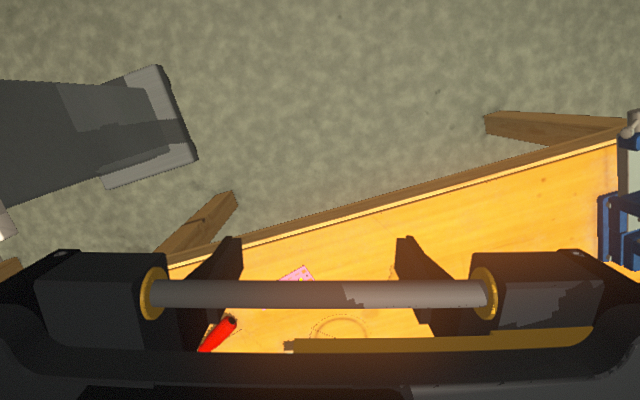

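drive_tool --moves '[{"x": 40,"y": -49,"z": 0,"ax": 0,"ay": 0,"az": 0.1},{"x": 80,"y": -98,"z": 0,"ax": 0,"ay": 0,"az": 0.2},{"x": 120,"y": -147,"z": 10,"ax": 0,"ay": 0,"az": 0.293},{"x": 160,"y": -196,"z": 20,"ax": 0,"ay": 0,"az": 0.293},{"x": 200,"y": -245,"z": 30,"ax": 0,"ay": 0,"az": 0.293},{"x": 240,"y": -294,"z": 40,"ax": 0,"ay": 0,"az": 0.293},{"x": 280,"y": -343,"z": 40,"ax": 0,"ay": 0,"az": 0.293},{"x": 342,"y": -392,"z": 40,"ax": 0,"ay": 0,"az": 0.293},{"x": 342,"y": -392,"z": 40,"ax": 0,"ay": 0,"az": 0.293},{"x": 342,"y": -392,"z": 40,"ax": 0,"ay": 0,"az": 0.293}]'

```text
t: 1.5
ee_pos: [530.9, 228.0, 273.3]
tcp_rot: [[-1.0, 0.005, -0.0], [0.005, 1.0, -0.001], [0.0, -0.001, -1.0]]
wrist_force: [-0.5, -0.0, -0.1]
opening: 87.2
gripper_force: 0.0
```

Run:
```python
from h import *
import pickle
c,im=snap('wrist','w3');pickle.dump(c,open('w3.pkl','wb'))
```

drive_tool --moves '[{"x": 0,"y": -60,"z": 0,"ax": 0,"ay": 0,"az": 0},{"x": 0,"y": -120,"z": 0,"ax": 0,"ay": 0,"az": 0},{"x": 0,"y": -180,"z": 0,"ax": 0,"ay": 0,"az": 0},{"x": 0,"y": -240,"z": 0,"ax": 0,"ay": 0,"az": 0},{"x": 0,"y": -300,"z": 0,"ax": 0,"ay": 0,"az": 0},{"x": 0,"y": -360,"z": 0,"ax": 0,"ay": 0,"az": 0},{"x": 0,"y": -420,"z": 0,"ax": 0,"ay": 0,"az": 0},{"x": 0,"y": -470,"z": 0,"ax": 0,"ay": 0,"az": 0},{"x": 0,"y": -480,"z": 0,"ax": 0,"ay": 0,"az": 0},{"x": 0,"y": -480,"z": 0,"ax": 0,"ay": 0,"az": 0},{"x": 0,"y": -480,"z": 0,"ax": 0,"ay": 0,"az": 0}]'

```text
t: 2.92
ee_pos: [530.5, -246.6, 273.4]
tcp_rot: [[-1.0, -0.004, 0.0], [-0.004, 1.0, 0.002], [-0.0, 0.002, -1.0]]
wrist_force: [0.7, -0.2, -0.9]
opening: 86.8
gripper_force: 0.0
```

Run:
```python
from h import *
import pickle
c,im=snap('wrist','w4');pickle.dump(c,open('w4.pkl','wb'))
a=cv2.imread('pics/w3.png')
cv2.imwrite('pics/w34.png',np.vstack([a[:290],im[:290]]))
```

```text
(no output)
```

View pics/w34.png

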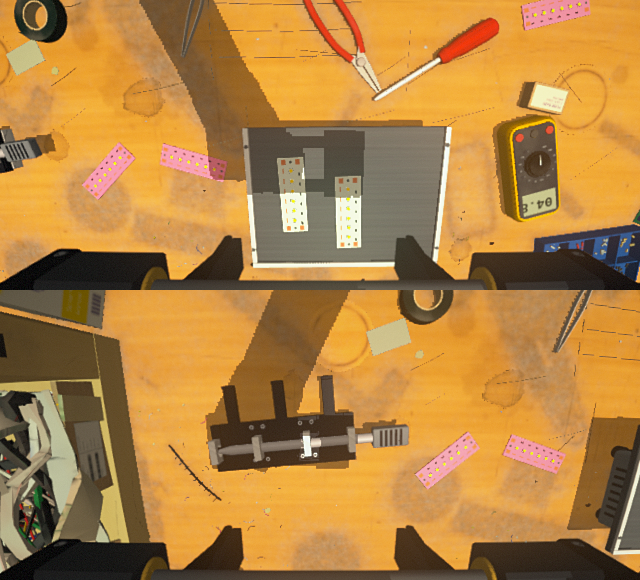

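Run:
```python
from h import *
import pickle
c=pickle.load(open('w3.pkl','rb'));im=cv2.imread('pics/w3.png')
roi=im[118:280,240:460]
g=roi.min(2)
# boards: not-grey detection in plate interior
hsv=cv2.cvtColor(roi,cv2.COLOR_BGR2HSV)
m=((roi.min(2)>105)|((hsv[...,1]>60)&(hsv[...,2]>100))).astype(np.uint8)*255
inner=np.zeros_like(m);inner[14:138,22:190]=255;m&=inner
m=cv2.morphologyEx(m,cv2.MORPH_CLOSE,np.ones((5,5)))
for k in cv2.findContours(m,cv2.RETR_EXTERNAL,cv2.CHAIN_APPROX_NONE)[0]:
    if cv2.contourArea(k)<150: continue
    b=cv2.boxPoints(cv2.minAreaRect(k))+[240,118]
    w=px2w(c,b,72);print(cv2.contourArea(k),b.round(0).tolist());print(w[:,:2].round(1).tolist(),w.mean(0).round(1))
print('plate',px2w(c,[(250,129),(451,127),(254,266)],70).round(1).tolist())
o=cv2.resize(roi,None,fx=2.2,fy=2.2,interpolation=cv2.INTER_CUBIC)
mm=cv2.cvtColor(cv2.resize(m,None,fx=1.4,fy=1.4),cv2.COLOR_GRAY2BGR)
p=cv2.imread('pics/w4.png')[75:190,195:425];p=cv2.resize(p,None,fx=3.45,fy=3.2,interpolation=cv2.INTER_CUBIC)
H=np.zeros((600,800,3),np.uint8);H[:230,:308]=cv2.resize(roi,(308,227+3));H[:mm.shape[0],320:320+mm.shape[1]]=mm;H[232:600,:793]=p[:368,:793]
cv2.imwrite('pics/z1.png',H)
```

```text
13091.0 [[264.0, 132.0], [429.0, 132.0], [429.0, 255.0], [264.0, 255.0]]
[[481.0, 167.6], [481.4, 349.7], [631.9, 364.7], [630.7, 159.3]] [556.2 260.3  72. ]
plate [[477.8, 151.9, 70.0], [475.9, 374.7, 70.0], [647.2, 145.3, 70.0]]
```

View pics/z1.png

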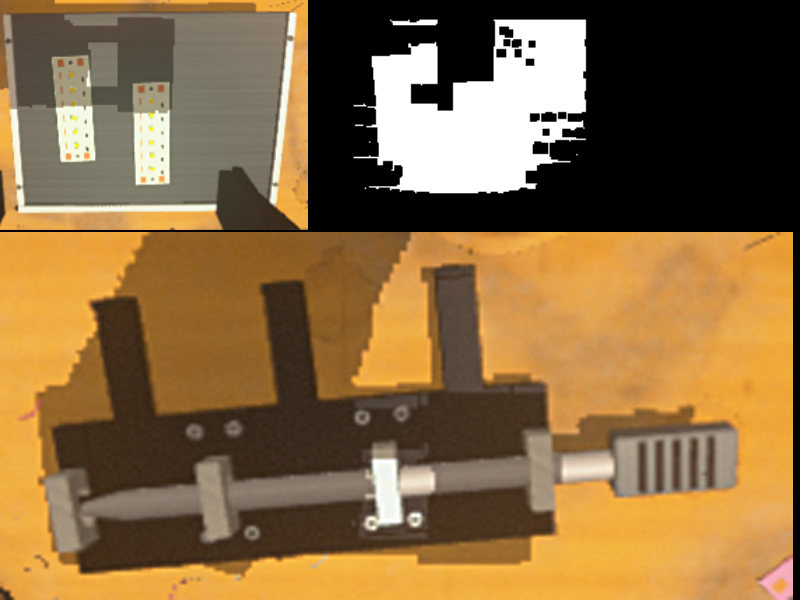

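Run:
```python
from h import *
import pickle
c=pickle.load(open('w3.pkl','rb'))
f=lambda P:np.array(P,float)/[1.4,1.42]+[240,118]
for n,P in(('A',[(52,57),(89,56),(94,160),(61,161)]),('B',[(133,84),(169,83),(168,184),(136,185)])):
    w=px2w(c,f(P),72);print(n,w[:,:2].round(1).tolist(),w.mean(0).round(1),np.linalg.norm(np.diff(w,axis=0),axis=1).round(1))
print('front',px2w(c,f([(2,14),(297,12),(20,208),(276,208)]),72).round(1).tolist())
c=pickle.load(open('w4.pkl','rb'))
f=lambda P:np.array(P,float)/[3.45,3.2]+[195,75-232/3.2]
L=px2w(c,f([(541,469),(386,490),(216,499),(66,512)]),54);print('lugtops',L.round(1).tolist())
S=px2w(c,f([(452,267),(283,282),(114,299)]),32);print('stops',S.round(1).tolist())
H=px2w(c,f([(613,433),(737,425),(737,489),(613,496)]),46);print('handle',H.round(1).tolist(),H.mean(0).round(1))
print('tip',px2w(c,f([(85,507)]),39).round(1))
src=np.array([[25,79],[25,30],[25,-30],[25,-79],[-51,60],[-51,0],[-51,-60]],float)
src[0,1]=83;src[3,1]=-83
dst=np.vstack([L,S])[:,:2]
a=src-src.mean(0);b=dst-dst.mean(0)
th=np.arctan2((a[:,0]*b[:,1]-a[:,1]*b[:,0]).sum(),(a*b).sum());R=np.array([[np.cos(th),-np.sin(th)],[np.sin(th),np.cos(th)]])
t=dst.mean(0)-R@src.mean(0);print('pallet',t,th,(src@R.T+t-dst).round(1).tolist())
for q in[(25,87),(25,-87),(0,60),(0,0),(0,-60)]:print(q,(R@q+t).round(1))
```

```text
A [[510.1, 180.9], [509.5, 210.7], [598.2, 213.3], [599.0, 184.8]] [554.2 197.4  72. ] [29.8 88.8 28.5]
B [[532.3, 246.2], [531.6, 275.6], [620.9, 277.9], [621.7, 249.8]] [576.6 262.4  72. ] [29.4 89.4 28.1]
front [[476.3, 142.9, 72.0], [475.2, 375.1, 72.0], [643.9, 146.3, 72.0], [645.3, 376.5, 72.0]]
lugtops [[502.1, -207.8, 54.0], [510.1, -260.5, 54.0], [513.6, -318.9, 54.0], [518.4, -371.3, 54.0]]
stops [[430.8, -238.3, 32.0], [436.2, -296.2, 32.0], [442.0, -355.0, 32.0]]
handle [[489.7, -182.6, 46.0], [486.3, -139.8, 46.0], [510.2, -137.8, 46.0], [513.2, -181.4, 46.0]] [ 499.9 -160.4   46. ]
tip [[ 519.2 -369.2   39. ]]
pallet [ 486.56917539 -291.88506944] 0.09431279986739308 [[1.6, 0.9], [-1.4, 0.9], [0.7, -0.5], [0.8, -0.9], [-0.7, 1.4], [-0.4, -0.4], [-0.6, -1.4]]
(25, 87) [ 503.3 -202.9]
(25, -87) [ 519.7 -376.1]
(0, 60) [ 480.9 -232.2]
(0, 0) [ 486.6 -291.9]
(0, -60) [ 492.2 -351.6]
```

Run:
```python
from h import *
print(np.round(r.get_obs()['joints'],2))
```

```text
[-0.17  0.18  0.65  1.58 -0.11  1.42  2.06]
```

drive_tool --moves '[{"x": -4,"y": 11,"z": -10,"ax": 0,"ay": 0,"az": -0.185},{"x": -8,"y": 22,"z": -30,"ax": 0,"ay": 0,"az": -0.37},{"x": -12,"y": 33,"z": -50,"ax": 0,"ay": 0,"az": -0.555},{"x": -16,"y": 44,"z": -70,"ax": 0,"ay": 0,"az": -0.74},{"x": -20,"y": 55,"z": -90,"ax": 0,"ay": 0,"az": -0.925},{"x": -24,"y": 66,"z": -110,"ax": 0,"ay": 0,"az": -1.11},{"x": -28,"y": 77,"z": -130,"ax": 0,"ay": 0,"az": -1.295},{"x": -30,"y": 89,"z": -150,"ax": 0,"ay": 0,"az": -1.478},{"x": -30,"y": 89,"z": -150,"ax": 0,"ay": 0,"az": -1.478},{"x": -30,"y": 89,"z": -150,"ax": 0,"ay": 0,"az": -1.478},{"x": -30,"y": 89,"z": -150,"ax": 0,"ay": 0,"az": -1.478}]'

```text
t: 4.35
ee_pos: [500.4, -161.2, 124.7]
tcp_rot: [[-0.094, 0.996, 0.002], [0.996, 0.094, -0.0], [-0.001, 0.002, -1.0]]
wrist_force: [0.4, -0.0, 0.5]
opening: 87.0
gripper_force: 0.0
```

drive_tool --moves '[{"x": 0,"y": 0,"z": -40,"ax": 0,"ay": 0,"az": 0},{"x": 0,"y": 0,"z": -70,"ax": 0,"ay": 0,"az": 0},{"x": 0,"y": 0,"z": -80,"ax": 0,"ay": 0,"az": 0},{"x": 0,"y": 0,"z": -80,"ax": 0,"ay": 0,"az": 0},{"x": 0,"y": 0,"z": -80,"ax": 0,"ay": 0,"az": 0}]'

```text
t: 4.97
ee_pos: [500.8, -161.1, 44.9]
tcp_rot: [[-0.093, 0.996, 0.002], [0.996, 0.093, -0.0], [-0.001, 0.002, -1.0]]
wrist_force: [0.3, -0.8, -0.2]
opening: 86.9
gripper_force: 0.0
```

drive_tool --jaw 1 --moves '[{"x": 0,"y": 0,"z": 0,"ax": 0,"ay": 0,"az": 0},{"x": 0,"y": 0,"z": 0,"ax": 0,"ay": 0,"az": 0},{"x": 0,"y": 0,"z": 0,"ax": 0,"ay": 0,"az": 0},{"x": 0,"y": 0,"z": 0,"ax": 0,"ay": 0,"az": 0},{"x": 0,"y": 0,"z": 0,"ax": 0,"ay": 0,"az": 0},{"x": 0,"y": 0,"z": 0,"ax": 0,"ay": 0,"az": 0},{"x": 0,"y": 0,"z": 0,"ax": 0,"ay": 0,"az": 0},{"x": 0,"y": 0,"z": 0,"ax": 0,"ay": 0,"az": 0}]'

```text
t: 5.98
ee_pos: [499.5, -160.6, 43.5]
tcp_rot: [[-0.093, 0.996, -0.0], [0.996, 0.093, 0.0], [0.0, -0.0, -1.0]]
wrist_force: [0.5, 0.5, -0.0]
opening: 24.5
gripper_force: 30.0
```

drive_tool --moves '[{"x": 0,"y": 0,"z": 1.5,"ax": 0,"ay": 0,"az": 0},{"x": -1,"y": 10,"z": 1.5,"ax": 0,"ay": 0,"az": 0},{"x": -3,"y": 30,"z": 1.5,"ax": 0,"ay": 0,"az": 0},{"x": -5,"y": 50,"z": 1.5,"ax": 0,"ay": 0,"az": 0},{"x": -7,"y": 70,"z": 1.5,"ax": 0,"ay": 0,"az": 0},{"x": -8,"y": 90,"z": 1.5,"ax": 0,"ay": 0,"az": 0},{"x": -10,"y": 110,"z": 1.5,"ax": 0,"ay": 0,"az": 0},{"x": -12,"y": 130,"z": 1.5,"ax": 0,"ay": 0,"az": 0},{"x": -14,"y": 150,"z": 1.5,"ax": 0,"ay": 0,"az": 0},{"x": -16,"y": 170,"z": 1.5,"ax": 0,"ay": 0,"az": 0},{"x": -18,"y": 190,"z": 1.5,"ax": 0,"ay": 0,"az": 0},{"x": -19,"y": 200,"z": 1.5,"ax": 0,"ay": 0,"az": 0},{"x": -19,"y": 200,"z": 1.5,"ax": 0,"ay": 0,"az": 0},{"x": -19,"y": 200,"z": 1.5,"ax": 0,"ay": 0,"az": 0}]'

```text
t: 7.72
ee_pos: [480.7, 38.6, 45.1]
tcp_rot: [[-0.092, 0.996, 0.0], [0.996, 0.092, -0.0], [-0.0, 0.0, -1.0]]
wrist_force: [-0.7, 0.1, -0.8]
opening: 24.5
gripper_force: 30.0
```

Run:
```python
from h import *
a=np.array(r.snapshot('top'))[170:260,290:490];b=np.array(r.snapshot('scene'))[200:320,280:450]
cv2.imwrite('pics/g1.png',np.vstack([cv2.resize(a,(640,288)),cv2.resize(b,(425,300))[:, :].copy() if 0 else cv2.copyMakeBorder(cv2.resize(b,(425,300)),0,0,0,215,0)]))
print(r.get_obs()['ee_pos'],r.get_obs()['moment'])
```

```text
[480.71592241  38.46741062  45.11070498] [0.0041336  0.032863   0.00613706]
```

View pics/g1.png

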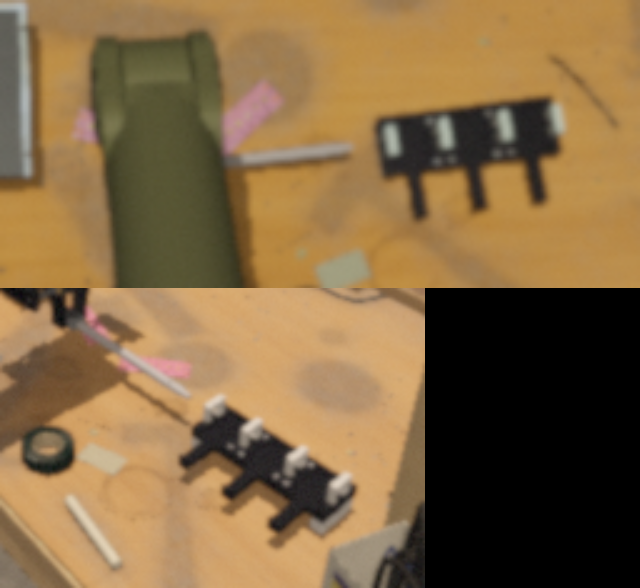

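drive_tool --moves '[{"x": -12,"y": 0,"z": 0,"ax": 0,"ay": 0,"az": 0},{"x": -25,"y": 0,"z": -5,"ax": 0,"ay": 0,"az": 0},{"x": -25,"y": 0,"z": -18,"ax": 0,"ay": 0,"az": 0},{"x": -25,"y": 0,"z": -27,"ax": 0,"ay": 0,"az": 0},{"x": -25,"y": 0,"z": -31,"ax": 0,"ay": 0,"az": 0},{"x": -25,"y": 0,"z": -31,"ax": 0,"ay": 0,"az": 0},{"x": -25,"y": 0,"z": -31,"ax": 0,"ay": 0,"az": 0}]'

```text
t: 8.7
ee_pos: [456.0, 39.2, 14.0]
tcp_rot: [[-0.093, 0.996, 0.0], [0.996, 0.093, -0.0], [-0.0, 0.0, -1.0]]
wrist_force: [0.6, 0.4, -0.7]
opening: 24.3
gripper_force: 30.0
```

drive_tool --jaw 0.1 --moves '[{"x": 0,"y": 0,"z": 0,"ax": 0,"ay": 0,"az": 0},{"x": 0,"y": 0,"z": 0,"ax": 0,"ay": 0,"az": 0},{"x": 0,"y": 0,"z": 0,"ax": 0,"ay": 0,"az": 0},{"x": 0,"y": 0,"z": 0,"ax": 0,"ay": 0,"az": 0}]'

```text
t: 9.2
ee_pos: [455.7, 39.4, 14.1]
tcp_rot: [[-0.093, 0.996, 0.0], [0.996, 0.093, 0.0], [0.0, 0.0, -1.0]]
wrist_force: [0.7, -0.3, -0.5]
opening: 38.7
gripper_force: 0.0
```

drive_tool --moves '[{"x": 0,"y": 0,"z": 30,"ax": 0,"ay": 0,"az": 0},{"x": 0,"y": 0,"z": 80,"ax": 0,"ay": 0,"az": 0.1},{"x": 12,"y": 20,"z": 126,"ax": 0,"ay": 0,"az": 0.28},{"x": 25,"y": 40,"z": 126,"ax": 0,"ay": 0,"az": 0.46},{"x": 37,"y": 60,"z": 126,"ax": 0,"ay": 0,"az": 0.64},{"x": 50,"y": 80,"z": 126,"ax": 0,"ay": 0,"az": 0.82},{"x": 62,"y": 100,"z": 126,"ax": 0,"ay": 0,"az": 1.0},{"x": 75,"y": 120,"z": 126,"ax": 0,"ay": 0,"az": 1.18},{"x": 87,"y": 140,"z": 126,"ax": 0,"ay": 0,"az": 1.36},{"x": 98,"y": 158,"z": 126,"ax": 0,"ay": 0,"az": 1.51},{"x": 98,"y": 158,"z": 126,"ax": 0,"ay": 0,"az": 1.51}]'

```text
t: 10.58
ee_pos: [553.6, 198.7, 139.7]
tcp_rot: [[-0.999, -0.033, -0.0], [-0.033, 0.999, -0.0], [0.0, -0.0, -1.0]]
wrist_force: [-0.8, 0.1, 0.5]
opening: 39.1
gripper_force: 0.0
```

drive_tool --jaw 1 --moves '[{"x": 0,"y": 0,"z": -30,"ax": 0,"ay": 0,"az": 0},{"x": 0,"y": 0,"z": -45,"ax": 0,"ay": 0,"az": 0},{"x": 0,"y": 0,"z": -50,"ax": 0,"ay": 0,"az": 0},{"x": 0,"y": 0,"z": -50,"ax": 0,"ay": 0,"az": 0},{"x": 0,"y": 0,"z": -50,"ax": 0,"ay": 0,"az": 0}]'

```text
t: 11.2
ee_pos: [554.3, 197.4, 91.0]
tcp_rot: [[-0.999, -0.032, 0.001], [-0.032, 0.999, 0.001], [-0.001, 0.001, -1.0]]
wrist_force: [-0.3, 0.6, 0.3]
opening: 1.7
gripper_force: 0.0
```

Now press slowly.

drive_tool --moves '[{"x": 0,"y": 0,"z": -5,"ax": 0,"ay": 0,"az": 0},{"x": 0,"y": 0,"z": -8,"ax": 0,"ay": 0,"az": 0},{"x": 0,"y": 0,"z": -9,"ax": 0,"ay": 0,"az": 0},{"x": 0,"y": 0,"z": -9,"ax": 0,"ay": 0,"az": 0}]'

```text
t: 11.7
ee_pos: [554.5, 197.7, 83.4]
tcp_rot: [[-0.999, -0.032, 0.001], [-0.032, 0.999, 0.001], [-0.001, 0.001, -1.0]]
wrist_force: [-3.4, -1.7, 12.5]
opening: 0.4
gripper_force: 6.2
```

drive_tool --moves '[{"x": -3,"y": 0,"z": 0,"ax": 0,"ay": 0,"az": 0},{"x": -8,"y": 0,"z": 0,"ax": 0,"ay": 0,"az": 0},{"x": -15,"y": 0,"z": 0,"ax": 0,"ay": 0,"az": 0},{"x": -22,"y": 0,"z": 0,"ax": 0,"ay": 0,"az": 0},{"x": -30,"y": 0,"z": 0,"ax": 0,"ay": 0,"az": 0},{"x": -38,"y": 0,"z": 0,"ax": 0,"ay": 0,"az": 0},{"x": -46,"y": 0,"z": 0,"ax": 0,"ay": 0,"az": 0},{"x": -54,"y": 0,"z": 0,"ax": 0,"ay": 0,"az": 0},{"x": -61,"y": 0,"z": 0,"ax": 0,"ay": 0,"az": 0},{"x": -66,"y": 0,"z": 0,"ax": 0,"ay": 0,"az": 0},{"x": -66,"y": 0,"z": 0,"ax": 0,"ay": 0,"az": 0},{"x": -66,"y": 0,"z": 0,"ax": 0,"ay": 0,"az": 0}]'

```text
t: 13.2
ee_pos: [489.8, 198.2, 83.4]
tcp_rot: [[-0.999, -0.032, 0.005], [-0.032, 0.999, 0.003], [-0.005, 0.003, -1.0]]
wrist_force: [0.5, 0.6, 10.7]
opening: 0.5
gripper_force: 4.8
```

drive_tool --moves '[{"x": 0,"y": 0,"z": 20,"ax": 0,"ay": 0,"az": 0},{"x": 5,"y": 0,"z": 60,"ax": 0,"ay": 0,"az": 0},{"x": 30,"y": 0,"z": 110,"ax": 0,"ay": 0,"az": 0},{"x": 40,"y": 0,"z": 130,"ax": 0,"ay": 0,"az": 0},{"x": 40,"y": 0,"z": 130,"ax": 0,"ay": 0,"az": 0}]'

```text
t: 13.82
ee_pos: [529.1, 197.5, 212.6]
tcp_rot: [[-1.0, -0.031, 0.003], [-0.031, 1.0, 0.001], [-0.003, 0.001, -1.0]]
wrist_force: [-0.0, -0.4, 0.3]
opening: 0.6
gripper_force: 0.0
```

Run:
```python
from h import *
import pickle
o=r.get_obs();print(o['t'],o['ee_pos'])
c,im=snap('wrist','w5');pickle.dump(c,open('w5.pkl','wb'))
p=w2px(c,[(440,197,72),(530,197,72),(476,143,70),(476,375,70),(576,262,72)]);print(p.round())
x0=max(0,int(p[:,0].min())-40);cr=im[0:280,120:520];cv2.imwrite('pics/z5.png',cv2.resize(cr,(800,560),interpolation=cv2.INTER_CUBIC))
```

```text
13.825 [529.08152724 197.46428598 212.58494695]
[[322.  92.]
 [318. 191.]
 [261. 132.]
 [509. 141.]
 [381. 237.]]
```

View pics/z5.png

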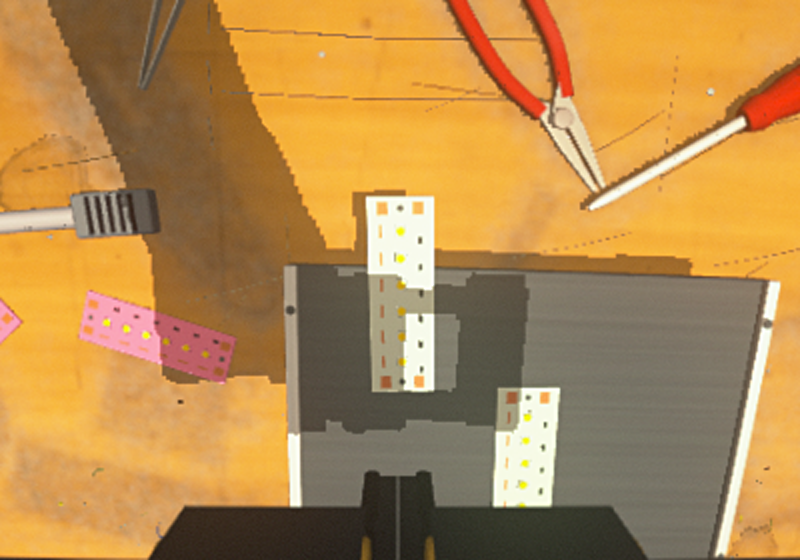

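Run:
```python
from h import *
import pickle
c=pickle.load(open('w5.pkl','rb'));f=lambda P:np.array(P,float)/2+[120,0]
w=px2w(c,f([(366,197),(434,197),(434,390),(372,391)]),72);print(w[:,:2].round(1).tolist(),w.mean(0).round(1),np.linalg.norm(np.diff(w,axis=0),axis=1))
w=px2w(c,f([(496,389),(560,388)]),72);print(w.round(1).tolist())
print(px2w(c,f([(287,265),(778,281)]),70).round(1).tolist())
```

```text
[[445.9, 180.8], [445.0, 210.8], [533.8, 215.1], [535.3, 185.2]] [490. 198.  72.] [30.04316837 88.94811073 29.84170523]
[[532.4, 244.9, 72.0], [530.9, 275.9, 72.0]]
[[476.8, 145.0, 70.0], [475.7, 375.1, 70.0]]
```

drive_tool --jaw -0.2 --moves '[{"x": -35,"y": 0,"z": -30,"ax": 0,"ay": 0,"az": 0.017},{"x": -69,"y": -1,"z": -70,"ax": 0,"ay": 0,"az": 0.017},{"x": -69,"y": -1,"z": -110,"ax": 0,"ay": 0,"az": 0.017},{"x": -69,"y": -1,"z": -135,"ax": 0,"ay": 0,"az": 0.017},{"x": -69,"y": -1,"z": -150,"ax": 0,"ay": 0,"az": 0.017},{"x": -69,"y": -1,"z": -150,"ax": 0,"ay": 0,"az": 0.017},{"x": -69,"y": -1,"z": -150,"ax": 0,"ay": 0,"az": 0.017}]'

```text
t: 14.75
ee_pos: [459.1, 196.6, 61.7]
tcp_rot: [[-0.999, -0.049, 0.001], [-0.049, 0.999, 0.001], [-0.001, 0.001, -1.0]]
wrist_force: [-0.1, 0.2, -0.1]
opening: 51.5
gripper_force: 0.0
```

drive_tool --jaw 1 --moves '[{"x": 0,"y": 0,"z": 0,"ax": 0,"ay": 0,"az": 0},{"x": 0,"y": 0,"z": 0,"ax": 0,"ay": 0,"az": 0},{"x": 0,"y": 0,"z": 0,"ax": 0,"ay": 0,"az": 0},{"x": 0,"y": 0,"z": 0,"ax": 0,"ay": 0,"az": 0},{"x": 0,"y": 0,"z": 0,"ax": 0,"ay": 0,"az": 0}]'

```text
t: 15.38
ee_pos: [458.7, 196.3, 61.1]
tcp_rot: [[-0.999, -0.049, 0.0], [-0.049, 0.999, 0.0], [-0.0, 0.0, -1.0]]
wrist_force: [0.3, -0.3, 1.3]
opening: 10.2
gripper_force: 0.0
```

Run:
```python
from h import *
o=r.get_obs();print(o['opening'],o['gripper_force'],o['wrist_force'])
im=np.array(r.snapshot('wrist'));s=np.array(r.snapshot('scene'))[140:220,220:350]
cv2.imwrite('pics/z6.png',np.vstack([cv2.resize(im[:,160:480],(400,500))[:300] if 0 else cv2.resize(im,(480,300)),cv2.resize(s,(480,295))]))
```

```text
10.214824733574542 0.0 [ 0.26897863 -0.34819622  1.33644425]
```

View pics/z6.png

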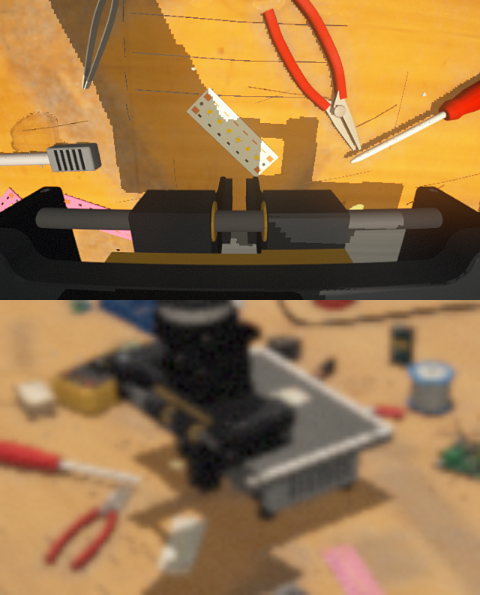

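drive_tool --moves '[{"x": 0,"y": 0,"z": 50,"ax": 0,"ay": 0,"az": 0},{"x": 20,"y": 0,"z": 100,"ax": 0,"ay": 0,"az": 0},{"x": 40,"y": 0,"z": 140,"ax": 0,"ay": 0,"az": 0},{"x": 40,"y": 0,"z": 140,"ax": 0,"ay": 0,"az": 0},{"x": 40,"y": 0,"z": 140,"ax": 0,"ay": 0,"az": 0}]'

```text
t: 16.1
ee_pos: [497.9, 196.2, 200.2]
tcp_rot: [[-0.999, -0.049, -0.001], [-0.049, 0.999, -0.0], [0.001, -0.0, -1.0]]
wrist_force: [-0.9, 0.0, -1.1]
opening: 0.6
gripper_force: 0.0
```

```bash
cat >> h.py <<'E'
def boards(c,im,z,amin=60,rmax=255,smax=75):
    hsv=cv2.cvtColor(im,cv2.COLOR_BGR2HSV)
    m=((hsv[...,1]<smax)&(hsv[...,2]>amin)).astype(np.uint8)*255;m[rmax:]=0
    m=cv2.morphologyEx(m,cv2.MORPH_CLOSE,np.ones((7,7)))
    out=[]
    for k in cv2.findContours(m,cv2.RETR_EXTERNAL,cv2.CHAIN_APPROX_NONE)[0]:
        if cv2.contourArea(k)<300: continue
        w=px2w(c,k.reshape(-1,2),z)[:,:2].astype(np.float32)
        ce,s,a=cv2.minAreaRect(w);b=cv2.boxPoints((ce,s,a))
        e=[b[1]-b[0],b[2]-b[1]];e=max(e,key=np.linalg.norm);e=e*np.sign(e[0])
        out.append((np.round(ce,1),np.round(sorted(s),1),round(float(np.arctan2(e[1],e[0])),3)))
    return out,m
E
python3 - <<'E'
from h import *
c,im=snap('wrist','w7');print(r.get_obs()['ee_pos'])
o,m=boards(c,im,2)
for q in o:print(q)
cv2.imwrite('pics/z7.png',np.hstack([im[:300,100:500],cv2.cvtColor(m[:300,100:500],cv2.COLOR_GRAY2BGR)]))
E
```

```text
[497.43525068 196.12084471 199.66839528]
(array([535.1, 538.5]), array([ 59.5, 108.6]), 0.26)
(array([541.2, 276.4]), array([106.7, 289.8]), -1.557)
(array([442.8, 537.2]), array([26.9, 46. ]), 1.394)
(array([465.3, -58.2]), array([ 24.2, 238.1]), -1.488)
(array([397. , 324.6]), array([65.7, 96.9]), -1.019)
(array([429.4, 189.5]), array([30.1, 90.1]), 0.831)
(array([356.2,  71.3]), array([14.6, 76.7]), -0.338)
```

View pics/z7.png

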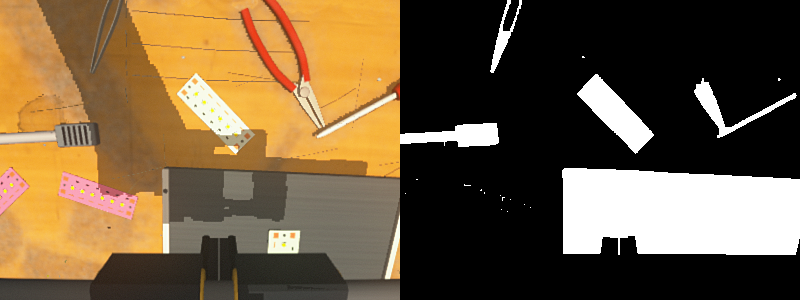

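drive_tool --jaw 0 --moves '[{"x": -20,"y": -7,"z": 0,"ax": 0,"ay": 0,"az": 0.16},{"x": -45,"y": -15,"z": -10,"ax": 0,"ay": 0,"az": 0.32},{"x": -70,"y": -22,"z": -20,"ax": 0,"ay": 0,"az": 0.48},{"x": -88,"y": -29,"z": -40,"ax": 0,"ay": 0,"az": 0.64},{"x": -88,"y": -29,"z": -60,"ax": 0,"ay": 0,"az": 0.782},{"x": -88,"y": -29,"z": -100,"ax": 0,"ay": 0,"az": 0.782},{"x": -88,"y": -29,"z": -145,"ax": 0,"ay": 0,"az": 0.782},{"x": -88,"y": -29,"z": -170,"ax": 0,"ay": 0,"az": 0.782},{"x": -88,"y": -29,"z": -180,"ax": 0,"ay": 0,"az": 0.782},{"x": -88,"y": -29,"z": -180,"ax": 0,"ay": 0,"az": 0.782},{"x": -88,"y": -29,"z": -180,"ax": 0,"ay": 0,"az": 0.782}]'

```text
t: 17.52
ee_pos: [411.3, 167.8, 21.9]
tcp_rot: [[-0.674, -0.739, 0.001], [-0.739, 0.674, 0.001], [-0.002, -0.0, -1.0]]
wrist_force: [-0.1, 0.0, 0.2]
opening: 43.4
gripper_force: 0.0
```

drive_tool --moves '[{"x": -1,"y": 0,"z": -5,"ax": 0,"ay": 0,"az": 0},{"x": -1,"y": 0,"z": -8,"ax": 0,"ay": 0,"az": 0},{"x": -1,"y": 0,"z": -10,"ax": 0,"ay": 0,"az": 0},{"x": -1,"y": 0,"z": -10,"ax": 0,"ay": 0,"az": 0},{"x": -1,"y": 0,"z": -10,"ax": 0,"ay": 0,"az": 0}]'

```text
t: 18.15
ee_pos: [409.7, 167.4, 11.4]
tcp_rot: [[-0.674, -0.739, -0.0], [-0.739, 0.674, 0.0], [0.0, 0.0, -1.0]]
wrist_force: [-1.6, -0.4, 4.5]
opening: 43.3
gripper_force: 2.7
```

Touching with 4.5 N. Close.

drive_tool --jaw 1 --moves '[{"x": 0,"y": 0,"z": -0.5,"ax": 0,"ay": 0,"az": 0},{"x": 0,"y": 0,"z": -0.5,"ax": 0,"ay": 0,"az": 0},{"x": 0,"y": 0,"z": -0.5,"ax": 0,"ay": 0,"az": 0},{"x": 0,"y": 0,"z": -0.5,"ax": 0,"ay": 0,"az": 0},{"x": 0,"y": 0,"z": -0.5,"ax": 0,"ay": 0,"az": 0},{"x": 0,"y": 0,"z": -0.5,"ax": 0,"ay": 0,"az": 0}]'

```text
t: 18.9
ee_pos: [410.7, 168.0, 11.4]
tcp_rot: [[-0.674, -0.739, 0.002], [-0.739, 0.674, 0.001], [-0.002, -0.0, -1.0]]
wrist_force: [-0.5, -0.7, 5.7]
opening: 28.6
gripper_force: 30.9
```

drive_tool --moves '[{"x": 0,"y": 0,"z": 2,"ax": 0,"ay": 0,"az": 0},{"x": 0,"y": 0,"z": 5,"ax": 0,"ay": 0,"az": 0},{"x": 0,"y": 0,"z": 10,"ax": 0,"ay": 0,"az": 0},{"x": 0,"y": 0,"z": 15,"ax": 0,"ay": 0,"az": 0},{"x": 0,"y": 0,"z": 20,"ax": 0,"ay": 0,"az": 0},{"x": 0,"y": 0,"z": 20,"ax": 0,"ay": 0,"az": 0}]'

```text
t: 19.65
ee_pos: [410.0, 167.6, 31.1]
tcp_rot: [[-0.674, -0.739, 0.001], [-0.739, 0.674, 0.001], [-0.001, -0.0, -1.0]]
wrist_force: [-0.1, 0.4, 0.5]
opening: 28.2
gripper_force: 30.0
```

drive_tool --moves '[{"x": 0,"y": 0,"z": 40,"ax": 0,"ay": 0,"az": 0},{"x": 0,"y": 0,"z": 80,"ax": 0,"ay": 0,"az": -0.1},{"x": 0,"y": 0,"z": 110,"ax": 0,"ay": 0,"az": -0.2},{"x": 0,"y": 0,"z": 110,"ax": 0,"ay": 0,"az": -0.2},{"x": 0,"y": 0,"z": 110,"ax": 0,"ay": 0,"az": -0.2}]'

```text
t: 20.27
ee_pos: [409.0, 167.1, 139.7]
tcp_rot: [[-0.807, -0.591, -0.001], [-0.591, 0.807, -0.0], [0.001, 0.0, -1.0]]
wrist_force: [-0.6, -0.1, -0.2]
opening: 28.2
gripper_force: 29.9
```

Run:
```python
from h import *
o=r.get_obs();print(o['opening'],o['ee_pos'])
c,im=snap('wrist','w8')
s=np.array(r.snapshot('scene'))
p=w2px(cam('scene'),[o['ee_pos']])[0].astype(int);print(p)
x,y=p;cr=s[max(0,y-45):y+45,max(0,x-60):x+60]
cv2.imwrite('pics/z8.png',np.vstack([im[:300],cv2.resize(cr,(640,300))]))
```

```text
28.197699677592023 [409.03109516 167.08782417 139.73725895]
[266 175]
```

View pics/z8.png

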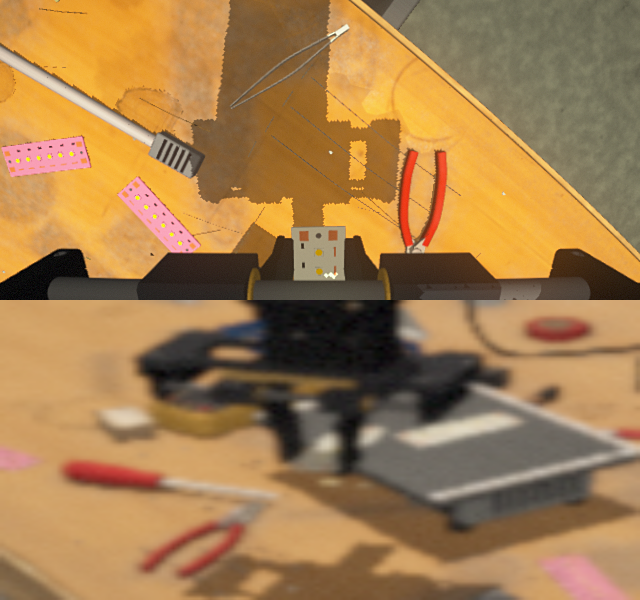

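Run:
```python
from h import *
c=cam('wrist');o=r.get_obs();R=np.array(o['tcp_rot']);t=np.array(o['ee_pos'])
im=cv2.imread('pics/w8.png')[215:285,280:360]
for row in (18,30,45,60):
    g=im[row].min(1).astype(int);w=np.where(g>110)[0];print(215+row,280+w.min(),280+w.max())
for dz in(-11,-9,-6,-3):
    w=px2w(c,[(293,227),(345.5,227),(292,275),(346.5,275)],t[2]+dz);q=(w-t)@R
    print(dz,q.round(1).tolist(),np.linalg.norm(w[1]-w[0]).round(1),np.linalg.norm(w[3]-w[2]).round(1))
print(np.round(o['joints'],2))
```

```text
233 292 344
245 294 343
260 294 343
275 294 343
-11 [[15.1, -15.3, 11.0], [15.1, 13.7, 11.0], [-14.9, -16.7, 11.0], [-14.9, 15.1, 11.0]] 29.0 31.7
-9 [[15.9, -15.1, 9.0], [15.9, 13.5, 9.0], [-13.7, -16.5, 9.0], [-13.7, 14.9, 9.0]] 28.6 31.3
-6 [[17.2, -14.9, 6.0], [17.2, 13.2, 6.0], [-12.0, -16.2, 6.0], [-12.0, 14.6, 6.0]] 28.1 30.7
-3 [[18.4, -14.6, 3.0], [18.4, 12.9, 3.0], [-10.2, -15.9, 3.0], [-10.2, 14.3, 3.0]] 27.6 30.2
[-0.86 -0.07  0.4   2.07  0.03  1.13  1.73]
```

drive_tool --moves '[{"x": 10,"y": -20,"z": 0,"ax": 0,"ay": 0,"az": -0.05},{"x": 25,"y": -60,"z": 0,"ax": 0,"ay": 0,"az": -0.1},{"x": 40,"y": -100,"z": 0,"ax": 0,"ay": 0,"az": -0.16},{"x": 42,"y": -140,"z": 0,"ax": 0,"ay": 0,"az": -0.22},{"x": 42,"y": -180,"z": 0,"ax": 0,"ay": 0,"az": -0.28},{"x": 42,"y": -220,"z": 0,"ax": 0,"ay": 0,"az": -0.34},{"x": 42,"y": -260,"z": 0,"ax": 0,"ay": 0,"az": -0.4},{"x": 42,"y": -300,"z": 0,"ax": 0,"ay": 0,"az": -0.46},{"x": 42,"y": -340,"z": 0,"ax": 0,"ay": 0,"az": -0.52},{"x": 42,"y": -380,"z": 0,"ax": 0,"ay": 0,"az": -0.538},{"x": 42,"y": -401,"z": 0,"ax": 0,"ay": 0,"az": -0.538},{"x": 42,"y": -401,"z": 0,"ax": 0,"ay": 0,"az": -0.538},{"x": 42,"y": -401,"z": 0,"ax": 0,"ay": 0,"az": -0.538}]'

```text
t: 22.0
ee_pos: [451.2, -233.3, 140.1]
tcp_rot: [[-0.996, -0.092, -0.001], [-0.092, 0.996, 0.0], [0.001, 0.001, -1.0]]
wrist_force: [0.3, -0.4, -0.4]
opening: 28.8
gripper_force: 30.0
```

Run:
```python
from h import *
import pickle
o=r.get_obs();print(o['opening'],o['ee_pos'],np.round(o['tcp_rot'],3).tolist())
c,im=snap('wrist','w9');pickle.dump((c,o['ee_pos'],o['tcp_rot']),open('w9.pkl','wb'))
a=im[60:290,190:460];a=cv2.resize(a,(705,600),interpolation=cv2.INTER_CUBIC)
cv2.imwrite('pics/z9.png',a)
```

```text
28.800994353331536 [ 451.17006927 -233.34379227  140.12328281] [[-0.996, -0.092, -0.001], [-0.092, 0.996, 0.0], [0.001, 0.001, -1.0]]
```

View pics/z9.png

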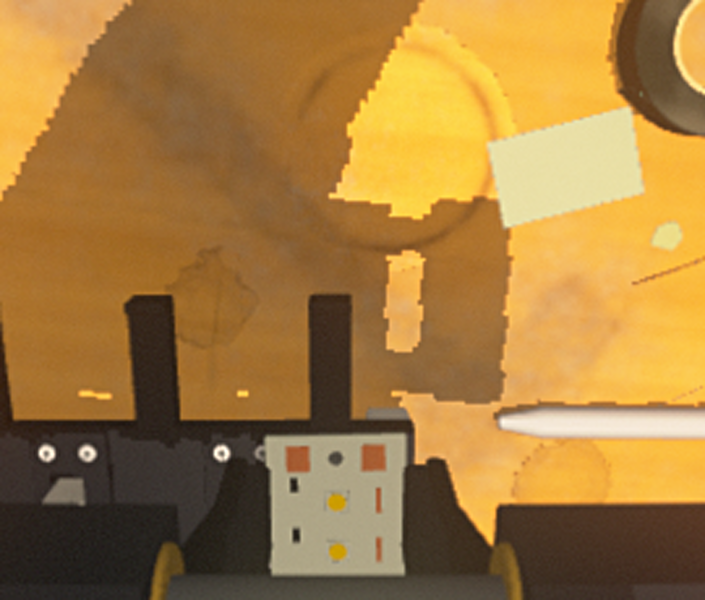

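Run:
```python
from h import *
import pickle
c,t,R=pickle.load(open('w9.pkl','rb'));t=np.array(t);R=np.array(R)
f=lambda P:np.array(P,float)/2.611+[190,60]
def show(n,P,z):
    w=px2w(c,f(P),z);print(n,w[:,:2].round(1).tolist(),((w-t)@R)[:,:2].round(1).tolist())
show('t1',[(310,295),(351,295),(311,400),(352,400)],32)
show('t1@28',[(311,400),(352,400)],28)
show('t2',[(132,297),(174,297)],32)
show('wallfront',[(200,420),(300,420)],32)
show('board',[(265,434),(407,434),(271,570),(405,570)],t[2]-9)
show('bartip',[(498,421)],6)
```

```text
t1 [[428.1, -244.3], [426.9, -231.2], [463.6, -241.0], [462.4, -227.4]] [[23.9, -8.8], [23.9, 4.3], [-11.8, -8.8], [-11.8, 4.9]]
t1@28 [[465.0, -241.0], [463.8, -227.1]] [[-13.2, -8.9], [-13.2, 4.9]]
t2 [[434.0, -301.4], [432.7, -287.8]] [[23.3, -66.2], [23.3, -52.6]]
wallfront [[474.2, -277.6], [471.1, -244.1]] [[-19.0, -46.3], [-18.9, -12.6]]
board [[436.8, -250.1], [434.0, -220.5], [468.9, -246.6], [466.2, -217.1]] [[15.9, -15.3], [15.9, 14.3], [-16.5, -14.9], [-16.5, 14.8]]
bartip [[474.7, -171.2]] [[-29.3, 59.6]]
```

drive_tool --moves '[{"x": 0,"y": -1.7,"z": -40,"ax": 0,"ay": 0,"az": 0},{"x": 0,"y": -1.7,"z": -75,"ax": 0,"ay": 0,"az": 0},{"x": 0,"y": -1.7,"z": -90,"ax": 0,"ay": 0,"az": 0},{"x": 0,"y": -1.7,"z": -95,"ax": 0,"ay": 0,"az": 0},{"x": 0,"y": -1.7,"z": -98,"ax": 0,"ay": 0,"az": 0},{"x": 0,"y": -1.7,"z": -100,"ax": 0,"ay": 0,"az": 0},{"x": 0,"y": -1.7,"z": -100,"ax": 0,"ay": 0,"az": 0},{"x": 0,"y": -1.7,"z": -100,"ax": 0,"ay": 0,"az": 0}]'

```text
t: 23.05
ee_pos: [451.9, -235.4, 41.0]
tcp_rot: [[-0.996, -0.093, 0.001], [-0.093, 0.996, 0.0], [-0.001, -0.0, -1.0]]
wrist_force: [0.1, 0.5, -0.6]
opening: 28.3
gripper_force: 30.0
```

drive_tool --moves '[{"x": 0,"y": 0,"z": -1,"ax": 0,"ay": 0,"az": 0},{"x": 0,"y": 0,"z": -2,"ax": 0,"ay": 0,"az": 0},{"x": 0,"y": 0,"z": -2.5,"ax": 0,"ay": 0,"az": 0},{"x": 0,"y": 0,"z": -2.5,"ax": 0,"ay": 0,"az": 0},{"x": 0,"y": 0,"z": -2.5,"ax": 0,"ay": 0,"az": 0}]'

```text
t: 23.68
ee_pos: [451.9, -235.4, 39.2]
tcp_rot: [[-0.996, -0.093, 0.0], [-0.093, 0.996, 0.001], [-0.0, 0.001, -1.0]]
wrist_force: [-3.2, 1.6, 11.4]
opening: 28.2
gripper_force: 30.0
```

drive_tool --jaw 0.1 --moves '[{"x": 0,"y": 0,"z": 1.5,"ax": 0,"ay": 0,"az": 0},{"x": 0,"y": 0,"z": 1.5,"ax": 0,"ay": 0,"az": 0},{"x": 0,"y": 0,"z": 1.5,"ax": 0,"ay": 0,"az": 0},{"x": 0,"y": 0,"z": 1.5,"ax": 0,"ay": 0,"az": 0},{"x": 0,"y": 0,"z": 10,"ax": 0,"ay": 0,"az": 0},{"x": 0,"y": 0,"z": 40,"ax": 0,"ay": 0,"az": 0},{"x": 0,"y": 0,"z": 100,"ax": 0,"ay": 0,"az": 0},{"x": 60,"y": 30,"z": 160,"ax": 0,"ay": 0,"az": 0},{"x": 80,"y": 30,"z": 180,"ax": 0,"ay": 0,"az": 0},{"x": 80,"y": 30,"z": 180,"ax": 0,"ay": 0,"az": 0},{"x": 80,"y": 30,"z": 180,"ax": 0,"ay": 0,"az": 0}]'

```text
t: 25.05
ee_pos: [530.6, -205.8, 217.6]
tcp_rot: [[-0.996, -0.092, -0.002], [-0.092, 0.996, -0.0], [0.002, -0.0, -1.0]]
wrist_force: [-0.7, 0.6, -0.9]
opening: 39.2
gripper_force: 0.0
```

Run:
```python
from h import *
import pickle
c,im=snap('wrist','w10');print(r.get_obs()['ee_pos'])
pickle.dump(c,open('w10.pkl','wb'))
for z in(30,):
  o,m=boards(c,im,z,amin=110)
  for q in o:
    if abs(q[0][0]-480)<60:print(z,q)
print(w2px(c,[(480.9,-232.2,30)]).round(), [q for q in boards(c,im,7)[0] if q[1][1]>200])
```

```text
[ 530.00096821 -205.96876914  217.16248662]
30 (array([531.2, -80.3]), array([26.5, 82. ]), -0.841)
30 (array([ 517.6, -325.3]), array([15.6, 31.7]), 0.091)
30 (array([ 522.2, -379.7]), array([20.3, 31.9]), 0.092)
30 (array([466.4, -62.4]), array([ 21.6, 221.8]), -1.46)
30 (array([ 482. , -240.1]), array([67.8, 89.5]), 0.092)
[[299. 131.]] [(array([467.5, -52.1]), array([ 23.1, 236.9]), -1.46)]
```

```bash
cat >> h.py <<'E'
TH=0.0943;PT=np.array([486.57,-291.89])
RP=np.array([[np.cos(TH),-np.sin(TH)],[np.sin(TH),np.cos(TH)]])
def inpallet(c,im,yc,z=30,vmin=110,smax=75):
    hsv=cv2.cvtColor(im,cv2.COLOR_BGR2HSV)
    m=((hsv[...,1]<smax)&(hsv[...,2]>vmin));m[260:]=0
    v,u=np.nonzero(m);w=(px2w(c,np.c_[u,v],z)[:,:2]-PT)@RP
    for a in(-40,-30,-20,-8,5,12):
        s=w[(abs(w[:,0]-a)<2)&(abs(w[:,1]-yc)<26)]
        print(a,s[:,1].min().round(1),s[:,1].max().round(1)) if len(s) else print(a,None)
    s=w[abs(w[:,1]-yc)<8];s=s[abs(s[:,0])<52];print('x',s[:,0].min().round(1),s[:,0].max().round(1))
E
python3 - <<'E'
from h import *
import pickle
c=pickle.load(open('w10.pkl','rb'));im=cv2.imread('pics/w10.png')
inpallet(c,im,60)
E
```

```text
-40 43.7 72.3
-30 44.3 73.3
-20 45.1 73.2
-8 44.7 74.1
5 45.4 74.0
12 45.2 85.7
x -44.4 45.1
```

drive_tool --jaw 1 --moves '[{"x": 5,"y": 0,"z": 0,"ax": 0,"ay": 0,"az": 0},{"x": 10,"y": 55,"z": 0,"ax": 0,"ay": 0,"az": 0},{"x": 15,"y": 110,"z": 0,"ax": 0,"ay": 0,"az": -0.02},{"x": 20,"y": 165,"z": 0,"ax": 0,"ay": 0,"az": -0.04},{"x": 25,"y": 220,"z": 0,"ax": 0,"ay": 0,"az": -0.06},{"x": 30,"y": 275,"z": -10,"ax": 0,"ay": 0,"az": -0.06},{"x": 35,"y": 330,"z": -30,"ax": 0,"ay": 0,"az": -0.06},{"x": 40,"y": 385,"z": -50,"ax": 0,"ay": 0,"az": -0.06},{"x": 46,"y": 440,"z": -70,"ax": 0,"ay": 0,"az": -0.06},{"x": 46,"y": 467,"z": -90,"ax": 0,"ay": 0,"az": -0.06},{"x": 46,"y": 468,"z": -115,"ax": 0,"ay": 0,"az": -0.06},{"x": 46,"y": 468,"z": -126,"ax": 0,"ay": 0,"az": -0.06},{"x": 46,"y": 468,"z": -126,"ax": 0,"ay": 0,"az": -0.06},{"x": 46,"y": 468,"z": -126,"ax": 0,"ay": 0,"az": -0.06}]'

```text
t: 26.85
ee_pos: [578.5, 262.1, 93.2]
tcp_rot: [[-0.999, -0.032, 0.001], [-0.032, 0.999, 0.001], [-0.001, 0.001, -1.0]]
wrist_force: [0.4, 0.6, 0.7]
opening: 0.6
gripper_force: 0.0
```

drive_tool --moves '[{"x": -1,"y": 0,"z": -6,"ax": 0,"ay": 0,"az": 0},{"x": -1,"y": 0,"z": -9,"ax": 0,"ay": 0,"az": 0},{"x": -1,"y": 0,"z": -10,"ax": 0,"ay": 0,"az": 0},{"x": -1,"y": 0,"z": -10,"ax": 0,"ay": 0,"az": 0},{"x": -1,"y": 0,"z": -10,"ax": 0,"ay": 0,"az": 0}]'

```text
t: 27.48
ee_pos: [577.1, 262.8, 83.5]
tcp_rot: [[-0.999, -0.033, 0.001], [-0.033, 0.999, 0.001], [-0.001, 0.001, -1.0]]
wrist_force: [-1.9, -1.7, 7.2]
opening: 0.5
gripper_force: 3.3
```

drive_tool --moves '[{"x": -2,"y": 0,"z": -0.4,"ax": 0,"ay": 0,"az": 0},{"x": -7,"y": 0,"z": -0.4,"ax": 0,"ay": 0,"az": 0},{"x": -14,"y": 0,"z": -0.4,"ax": 0,"ay": 0,"az": 0},{"x": -22,"y": 0,"z": -0.4,"ax": 0,"ay": 0,"az": 0},{"x": -30,"y": 0,"z": -0.4,"ax": 0,"ay": 0,"az": 0},{"x": -38,"y": 0,"z": -0.4,"ax": 0,"ay": 0,"az": 0},{"x": -46,"y": 0,"z": -0.4,"ax": 0,"ay": 0,"az": 0},{"x": -54,"y": 0,"z": -0.4,"ax": 0,"ay": 0,"az": 0},{"x": -62,"y": 0,"z": -0.4,"ax": 0,"ay": 0,"az": 0},{"x": -70,"y": 0,"z": -0.4,"ax": 0,"ay": 0,"az": 0},{"x": -78,"y": 0,"z": -0.4,"ax": 0,"ay": 0,"az": 0},{"x": -84,"y": 0,"z": -0.4,"ax": 0,"ay": 0,"az": 0},{"x": -88,"y": 0,"z": -0.4,"ax": 0,"ay": 0,"az": 0},{"x": -88,"y": 0,"z": -0.4,"ax": 0,"ay": 0,"az": 0},{"x": -88,"y": 0,"z": -0.4,"ax": 0,"ay": 0,"az": 0}]'

```text
t: 29.35
ee_pos: [490.0, 263.4, 83.5]
tcp_rot: [[-0.999, -0.033, 0.003], [-0.033, 0.999, 0.002], [-0.003, 0.002, -1.0]]
wrist_force: [0.3, -0.2, 7.3]
opening: 0.6
gripper_force: 3.8
```

drive_tool --moves '[{"x": 0,"y": 0,"z": 20,"ax": 0,"ay": 0,"az": 0},{"x": 5,"y": 0,"z": 60,"ax": 0,"ay": 0,"az": 0},{"x": 30,"y": 0,"z": 110,"ax": 0,"ay": 0,"az": 0},{"x": 40,"y": 0,"z": 130,"ax": 0,"ay": 0,"az": 0},{"x": 40,"y": 0,"z": 130,"ax": 0,"ay": 0,"az": 0}]'

```text
t: 29.98
ee_pos: [530.0, 262.7, 213.2]
tcp_rot: [[-0.999, -0.032, 0.003], [-0.032, 0.999, 0.002], [-0.003, 0.002, -1.0]]
wrist_force: [-1.1, -0.7, -0.4]
opening: 0.4
gripper_force: 0.0
```

Run:
```python
from h import *
import pickle
c,im=snap('wrist','w11');pickle.dump(c,open('w11.pkl','wb'));print(r.get_obs()['ee_pos'])
# rectified plan view in world at z=72: gray min channel, find edges
xs=np.arange(430,560,1.);ys=np.arange(235,292,.5)
X,Y=np.meshgrid(xs,ys,indexing='ij')
p=w2px(c,np.c_[X.ravel(),Y.ravel(),np.full(X.size,72)]).reshape(len(xs),len(ys),2).astype(np.float32)
g=cv2.remap(im,p[...,0],p[...,1],cv2.INTER_LINEAR)
np.save('g11.npy',g)
for x in(440,445,450,456,462,468,480,500,520):
    row=g[x-430].min(1).astype(int);w=np.where(row>100)[0]
    print(x,[(ys[w[0]],ys[w[-1]],len(w)) if len(w) else None], row[::6].tolist())
col=g[:,int((262-235)*2)-10].min(1).astype(int);print(col[::3].tolist())
```

```text
[528.44523503 262.55228835 211.42506435]
440 [(np.float64(269.0), np.float64(290.0), 18)] [67, 68, 70, 68, 70, 73, 71, 82, 91, 90, 94, 99, 100, 98, 106, 94, 96, 97, 106]
445 [(np.float64(246.0), np.float64(291.5), 64)] [67, 66, 51, 50, 212, 221, 232, 240, 245, 253, 253, 247, 247, 252, 85, 94, 92, 86, 71]
450 [(np.float64(246.0), np.float64(287.0), 56)] [72, 71, 55, 52, 253, 221, 97, 233, 238, 188, 244, 101, 138, 246, 93, 93, 89, 98, 95]
456 [(np.float64(246.5), np.float64(276.5), 61)] [70, 74, 69, 56, 250, 241, 235, 242, 229, 220, 242, 243, 243, 245, 93, 91, 87, 96, 91]
462 [(np.float64(246.5), np.float64(277.0), 61)] [67, 67, 67, 57, 230, 242, 205, 241, 239, 227, 242, 246, 144, 244, 102, 83, 82, 78, 78]
468 [(np.float64(246.5), np.float64(277.0), 62)] [56, 57, 57, 59, 209, 239, 231, 241, 215, 225, 243, 243, 243, 243, 115, 67, 63, 67, 70]
480 [(np.float64(235.0), np.float64(291.5), 114)] [116, 114, 115, 115, 150, 205, 181, 187, 177, 167, 243, 242, 242, 242, 223, 115, 115, 117, 116]
500 [(np.float64(248.5), np.float64(290.0), 84)] [68, 68, 70, 71, 69, 140, 137, 136, 137, 135, 222, 229, 182, 245, 238, 109, 111, 113, 112]
520 [(np.float64(249.0), np.float64(289.0), 72)] [68, 69, 67, 69, 66, 137, 137, 137, 137, 93, 100, 240, 241, 243, 244, 111, 115, 113, 113]
[67, 72, 79, 84, 82, 240, 245, 244, 242, 242, 242, 241, 241, 242, 243, 241, 243, 139, 137, 140, 140, 140, 139, 137, 138, 138, 138, 139, 136, 137, 138, 138, 111, 55, 91, 68, 67, 67, 68, 68, 67, 65, 113, 110]
```

drive_tool --jaw -0.15 --moves '[{"x": -20,"y": 0,"z": 0,"ax": 0,"ay": 0,"az": 0},{"x": -40,"y": -1,"z": -20,"ax": 0,"ay": 0,"az": 0},{"x": -69,"y": -1,"z": -40,"ax": 0,"ay": 0,"az": 0},{"x": -69,"y": -1,"z": -60,"ax": 0,"ay": 0,"az": 0},{"x": -69,"y": -1,"z": -80,"ax": 0,"ay": 0,"az": 0},{"x": -69,"y": -1,"z": -90,"ax": 0,"ay": 0,"az": 0},{"x": -69,"y": -1,"z": -90,"ax": 0,"ay": 0,"az": 0},{"x": -69,"y": -1,"z": -90,"ax": 0,"ay": 0,"az": 0}]'

```text
t: 31.02
ee_pos: [459.9, 261.8, 122.1]
tcp_rot: [[-0.999, -0.033, 0.0], [-0.033, 0.999, 0.0], [-0.0, 0.0, -1.0]]
wrist_force: [1.0, -0.5, 0.6]
opening: 49.6
gripper_force: 0.0
```

drive_tool --moves '[{"x": 0,"y": 0,"z": -20,"ax": 0,"ay": 0,"az": 0},{"x": 0,"y": 0,"z": -40,"ax": 0,"ay": 0,"az": 0},{"x": 0,"y": 0,"z": -54,"ax": 0,"ay": 0,"az": 0},{"x": 0,"y": 0,"z": -59,"ax": 0,"ay": 0,"az": 0},{"x": 0,"y": 0,"z": -59,"ax": 0,"ay": 0,"az": 0}]'

```text
t: 31.65
ee_pos: [459.8, 261.7, 62.9]
tcp_rot: [[-0.999, -0.033, 0.0], [-0.033, 0.999, 0.0], [-0.0, 0.0, -1.0]]
wrist_force: [0.2, -0.8, 0.4]
opening: 50.2
gripper_force: 0.0
```

drive_tool --jaw 1 --moves '[{"x": 0,"y": 0,"z": 0,"ax": 0,"ay": 0,"az": 0},{"x": 0,"y": 0,"z": 0,"ax": 0,"ay": 0,"az": 0},{"x": 0,"y": 0,"z": 0,"ax": 0,"ay": 0,"az": 0},{"x": 0,"y": 0,"z": 0,"ax": 0,"ay": 0,"az": 0},{"x": 0,"y": 0,"z": 0,"ax": 0,"ay": 0,"az": 0},{"x": 0,"y": 0,"z": 0,"ax": 0,"ay": 0,"az": 0}]'

```text
t: 32.4
ee_pos: [459.8, 261.8, 62.9]
tcp_rot: [[-0.999, -0.033, 0.0], [-0.033, 0.999, 0.0], [-0.0, 0.0, -1.0]]
wrist_force: [0.0, 1.7, 0.7]
opening: 27.9
gripper_force: 30.0
```

drive_tool --moves '[{"x": 0,"y": 0,"z": 10,"ax": 0,"ay": 0,"az": 0},{"x": -2,"y": 0,"z": 40,"ax": 0,"ay": 0,"az": 0},{"x": -2,"y": -15,"z": 78,"ax": 0,"ay": 0,"az": 0.01},{"x": -3,"y": -65,"z": 78,"ax": 0,"ay": 0,"az": 0.02},{"x": -3,"y": -120,"z": 78,"ax": 0,"ay": 0,"az": 0.03},{"x": -3,"y": -175,"z": 78,"ax": 0,"ay": 0,"az": 0.04},{"x": -3,"y": -230,"z": 78,"ax": 0,"ay": 0,"az": 0.05},{"x": -3,"y": -285,"z": 78,"ax": 0,"ay": 0,"az": 0.061},{"x": -3,"y": -340,"z": 78,"ax": 0,"ay": 0,"az": 0.061},{"x": -3,"y": -395,"z": 78,"ax": 0,"ay": 0,"az": 0.061},{"x": -3,"y": -450,"z": 78,"ax": 0,"ay": 0,"az": 0.061},{"x": -3,"y": -500,"z": 78,"ax": 0,"ay": 0,"az": 0.061},{"x": -3,"y": -540,"z": 78,"ax": 0,"ay": 0,"az": 0.061},{"x": -3,"y": -556,"z": 78,"ax": 0,"ay": 0,"az": 0.061},{"x": -3,"y": -556,"z": 78,"ax": 0,"ay": 0,"az": 0.061},{"x": -3,"y": -556,"z": 78,"ax": 0,"ay": 0,"az": 0.061}]'

```text
t: 34.4
ee_pos: [456.8, -293.2, 140.7]
tcp_rot: [[-0.995, -0.095, 0.0], [-0.095, 0.995, 0.001], [-0.0, 0.001, -1.0]]
wrist_force: [0.1, 0.6, -0.7]
opening: 28.4
gripper_force: 30.0
```

Run:
```python
from h import *
import pickle
o=r.get_obs();t=np.array(o['ee_pos']);R=np.array(o['tcp_rot']);print(o['opening'],t,R.round(3).tolist())
c,im=snap('wrist','w12');pickle.dump((c,t,R),open('w12.pkl','wb'))
def plan(z,x0,x1,y0,y1,s=.5):  # tool-frame plan at world z
    xs=np.arange(x0,x1,s);ys=np.arange(y0,y1,s);X,Y=np.meshgrid(xs,ys,indexing='ij')
    P=np.c_[X.ravel(),Y.ravel(),np.zeros(X.size)]@R.T+t;P[:,2]=z
    p=w2px(c,P).reshape(len(xs),len(ys),2).astype(np.float32)
    return xs,ys,cv2.remap(im,p[...,0],p[...,1],cv2.INTER_LINEAR)
xs,ys,g=plan(t[2]+9,-20,25,-25,25)   # board top
m=g.min(2)>110
for a in(-15,-5,5,12):
    w=np.where(m[int((a+20)*2)])[0];print('board',a,ys[w[0]] if len(w) else None,ys[w[-1]] if len(w) else None)
for b in(-8,8):
    w=np.where(m[:,int((b+25)*2)])[0];print('front',b,xs[w[-1]] if len(w) else None)
xs,ys,g=plan(32,-20,35,-75,75)
v=g.max(2).astype(int)
for a in(0,8,16):
    d=v[int((a+20)*2)]<75;k=np.where(np.diff(d.astype(int)))[0];print('tong',a,ys[k+1].tolist())
for b in (-60,-2,56):
    print('end',b,[x for x,q in zip(xs,v[:,int((b+75)*2)]) if q<75][-1:],)
```

```text
28.431527323500493 [ 456.79046107 -293.24179371  140.69038357] [[-0.995, -0.095, 0.0], [-0.095, 0.995, 0.001], [-0.0, 0.001, -1.0]]
board -15 None None
board -5 -14.5 13.0
board 5 -14.5 13.0
board 12 -15.0 24.5
front -8 16.0
front 8 16.0
tong 0 [-67.5, -53.0, -8.5, 4.0]
tong 8 [-67.5, -53.5, -8.5, 4.0]
tong 16 [-67.0, -53.0, -8.5, 4.0]
end -60 [np.float64(23.5)]
end -2 [np.float64(23.5)]
end 56 []
```

drive_tool --moves '[{"x": 0,"y": -1.5,"z": -40,"ax": 0,"ay": 0,"az": 0},{"x": 0,"y": -1.5,"z": -80,"ax": 0,"ay": 0,"az": 0},{"x": 0,"y": -1.5,"z": -105,"ax": 0,"ay": 0,"az": 0},{"x": 0,"y": -1.5,"z": -112,"ax": 0,"ay": 0,"az": 0},{"x": 0,"y": -1.5,"z": -115,"ax": 0,"ay": 0,"az": 0},{"x": 0,"y": -1.5,"z": -117,"ax": 0,"ay": 0,"az": 0},{"x": 0,"y": -1.5,"z": -118,"ax": 0,"ay": 0,"az": 0},{"x": 0,"y": -1.5,"z": -118,"ax": 0,"ay": 0,"az": 0}]'

```text
t: 35.45
ee_pos: [456.9, -296.0, 23.1]
tcp_rot: [[-0.996, -0.094, 0.001], [-0.094, 0.996, -0.0], [-0.001, -0.0, -1.0]]
wrist_force: [0.3, 0.1, -0.2]
opening: 28.5
gripper_force: 30.0
```

drive_tool --moves '[{"x": 0,"y": 0,"z": -1,"ax": 0,"ay": 0,"az": 0},{"x": 0,"y": 0,"z": -2,"ax": 0,"ay": 0,"az": 0},{"x": 0,"y": 0,"z": -2.3,"ax": 0,"ay": 0,"az": 0},{"x": 0,"y": 0,"z": -2.3,"ax": 0,"ay": 0,"az": 0}]'

```text
t: 35.95
ee_pos: [456.8, -295.9, 21.0]
tcp_rot: [[-0.996, -0.094, 0.0], [-0.094, 0.996, 0.001], [-0.0, 0.001, -1.0]]
wrist_force: [-1.4, 1.2, 5.2]
opening: 28.3
gripper_force: 30.0
```

drive_tool --jaw 0.1 --moves '[{"x": 0,"y": 0,"z": 0.5,"ax": 0,"ay": 0,"az": 0},{"x": 0,"y": 0,"z": 0.5,"ax": 0,"ay": 0,"az": 0},{"x": 0,"y": 0,"z": 0.5,"ax": 0,"ay": 0,"az": 0},{"x": 0,"y": 0,"z": 0.5,"ax": 0,"ay": 0,"az": 0},{"x": 0,"y": 0,"z": 10,"ax": 0,"ay": 0,"az": 0},{"x": 0,"y": 0,"z": 40,"ax": 0,"ay": 0,"az": 0},{"x": 0,"y": 0,"z": 100,"ax": 0,"ay": 0,"az": 0},{"x": 50,"y": 40,"z": 150,"ax": 0,"ay": 0,"az": 0},{"x": 75,"y": 75,"z": 195,"ax": 0,"ay": 0,"az": 0},{"x": 75,"y": 75,"z": 195,"ax": 0,"ay": 0,"az": 0},{"x": 75,"y": 75,"z": 195,"ax": 0,"ay": 0,"az": 0},{"x": 75,"y": 75,"z": 195,"ax": 0,"ay": 0,"az": 0}]'

```text
t: 37.45
ee_pos: [529.6, -222.2, 214.2]
tcp_rot: [[-0.996, -0.091, -0.002], [-0.091, 0.996, 0.0], [0.002, 0.0, -1.0]]
wrist_force: [-0.4, -0.4, -0.2]
opening: 39.1
gripper_force: 0.0
```

Run:
```python
from h import *
import pickle
c,im=snap('wrist','w13');print(r.get_obs()['ee_pos'])
pickle.dump(c,open('w13.pkl','wb'))
for y in(60,0):inpallet(c,im,y)
print([q for q in boards(c,im,10)[0] if q[1][1]>200 or abs(q[0][1])<50])
cv2.imwrite('pics/z13.png',cv2.resize(im[40:270,150:600],(800,409),interpolation=cv2.INTER_CUBIC))
```

```text
[ 529.61795665 -222.27570994  214.09795334]
-40 44.1 72.5
-30 44.0 73.6
-20 44.8 73.6
-8 44.5 73.7
5 34.9 73.7
12 45.2 85.4
x -44.0 45.0
-40 -16.1 12.6
-30 -15.7 12.3
-20 -15.3 12.8
-8 -16.2 13.2
5 -16.0 12.7
12 -16.5 25.1
x -45.5 43.7
[(array([463.9, -54.3]), array([ 23.1, 235.9]), -1.495)]
```

View pics/z13.png

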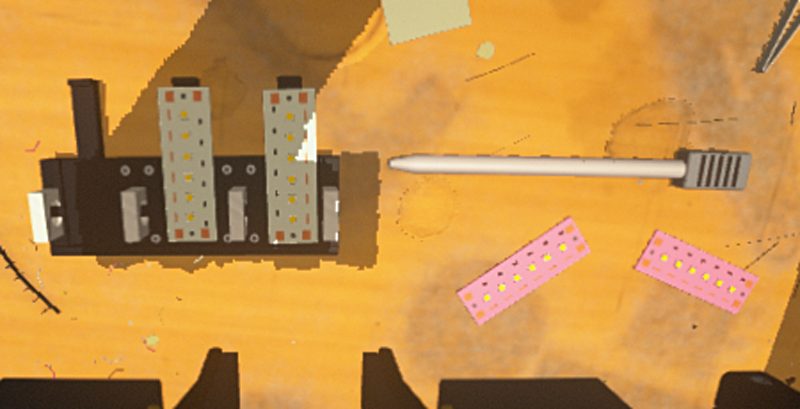

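drive_tool --moves '[{"x": 0,"y": 50,"z": 0,"ax": 0,"ay": 0,"az": 0},{"x": 0,"y": 105,"z": 0,"ax": 0,"ay": 0,"az": 0},{"x": 0,"y": 160,"z": 0,"ax": 0,"ay": 0,"az": 0},{"x": 0,"y": 205,"z": 0,"ax": 0,"ay": 0,"az": 0},{"x": 0,"y": 230,"z": 0,"ax": 0,"ay": 0,"az": 0},{"x": 0,"y": 230,"z": 0,"ax": 0,"ay": 0,"az": 0},{"x": 0,"y": 230,"z": 0,"ax": 0,"ay": 0,"az": 0}]'

```text
t: 38.38
ee_pos: [531.1, 6.7, 214.9]
tcp_rot: [[-0.996, -0.091, -0.001], [-0.091, 0.996, -0.001], [0.001, -0.001, -1.0]]
wrist_force: [-0.2, -0.7, 0.0]
opening: 39.2
gripper_force: 0.0
```

```bash
cat > bar.py <<'E'
from h import *
c,im=snap('wrist','w14');print(r.get_obs()['ee_pos'])
hsv=cv2.cvtColor(im,cv2.COLOR_BGR2HSV)
m=((hsv[...,1]<90)&(hsv[...,2]>25)).astype(np.uint8);m[260:]=0
m=cv2.morphologyEx(m,cv2.MORPH_CLOSE,np.ones((5,5),np.uint8))
n,L=cv2.connectedComponents(m)
for k in range(1,n):
    v,u=np.nonzero(L==k)
    if len(v)<500: continue
    w=px2w(c,np.c_[u,v],11)[:,:2];q=w-w.mean(0);e=np.linalg.svd(q.T@q)[0][:,0];e=e*-np.sign(e[1])
    s=q@e;p=q@[-e[1],e[0]]
    if not 120<np.ptp(s)<300 or np.ptp(p)>60: continue
    print('comp',w.mean(0).round(1),np.ptp(s).round(1),np.ptp(p).round(1))
    h=s<s.min()+40;wh=w[h].astype(np.float32)
    b=np.array([np.median(p[(s>=a)&(s<a+6)]) for a in np.arange(s.min(),s.max()-6,6)]);wd=np.array([np.ptp(p[(s>=a)&(s<a+6)]) for a in np.arange(s.min(),s.max()-6,6)])
    print('wid',wd.round(0).tolist());print('mid',b.round(1).tolist())
    end=w.mean(0)+e*s.min();print('end',end.round(1),'dir',e.round(4),'handle',(end+22*e+np.array([-e[1],e[0]])*b[1:6].mean()).round(1))
    hr=cv2.minAreaRect(wh);print(hr)
E
python3 bar.py
```

```text
[531.30534502   6.50883449 215.05637346]
comp [462.9 -34. ] 232.2 23.4
wid [22.0, 23.0, 23.0, 22.0, 22.0, 22.0, 22.0, 22.0, 10.0, 10.0, 15.0, 15.0, 10.0, 10.0, 10.0, 10.0, 10.0, 10.0, 10.0, 10.0, 10.0, 10.0, 10.0, 10.0, 10.0, 10.0, 10.0, 10.0, 10.0, 10.0, 10.0, 10.0, 10.0, 10.0, 11.0, 11.0, 10.0, 7.0]
mid [-0.0, 1.1, -0.9, 0.2, -0.8, 0.3, -0.7, 0.4, -0.1, -0.1, 0.5, 0.5, 0.0, 0.0, 0.1, 0.1, 0.1, 0.1, 0.1, 0.1, 0.1, -0.4, 0.6, -0.5, 0.6, -0.5, 0.5, -0.5, 0.5, -0.1, -0.7, 0.4, -0.7, -0.3, 0.2, 0.1, 0.1, 0.0]
end [454.6  61.6] dir [ 0.0859 -0.9963] handle [456.5  39.7]
((456.58636474609375, 42.04680633544922), (23.31689453125, 39.33277130126953), 5.480762958526611)
```

drive_tool --jaw -0.1 --moves '[{"x": -8,"y": 4,"z": -10,"ax": 0,"ay": 0,"az": -0.18},{"x": -16,"y": 8,"z": -25,"ax": 0,"ay": 0,"az": -0.36},{"x": -24,"y": 12,"z": -40,"ax": 0,"ay": 0,"az": -0.54},{"x": -32,"y": 16,"z": -55,"ax": 0,"ay": 0,"az": -0.72},{"x": -40,"y": 20,"z": -70,"ax": 0,"ay": 0,"az": -0.9},{"x": -50,"y": 24,"z": -85,"ax": 0,"ay": 0,"az": -1.08},{"x": -60,"y": 28,"z": -100,"ax": 0,"ay": 0,"az": -1.26},{"x": -70,"y": 31,"z": -115,"ax": 0,"ay": 0,"az": -1.42},{"x": -75,"y": 33,"z": -130,"ax": 0,"ay": 0,"az": -1.569},{"x": -75,"y": 33,"z": -150,"ax": 0,"ay": 0,"az": -1.569},{"x": -75,"y": 33,"z": -150,"ax": 0,"ay": 0,"az": -1.569},{"x": -75,"y": 33,"z": -150,"ax": 0,"ay": 0,"az": -1.569}]'

```text
t: 39.92
ee_pos: [457.2, 41.0, 65.9]
tcp_rot: [[-0.094, 0.996, 0.001], [0.996, 0.094, -0.0], [-0.0, 0.001, -1.0]]
wrist_force: [-0.6, -0.5, 0.7]
opening: 48.1
gripper_force: 0.0
```

drive_tool --moves '[{"x": 0,"y": 0,"z": -25,"ax": 0,"ay": 0,"az": 0},{"x": 0,"y": 0,"z": -40,"ax": 0,"ay": 0,"az": 0},{"x": 0,"y": 0,"z": -49,"ax": 0,"ay": 0,"az": 0},{"x": 0,"y": 0,"z": -50.5,"ax": 0,"ay": 0,"az": 0},{"x": 0,"y": 0,"z": -50.5,"ax": 0,"ay": 0,"az": 0}]'

```text
t: 40.55
ee_pos: [457.1, 42.2, 15.4]
tcp_rot: [[-0.096, 0.995, 0.001], [0.995, 0.096, 0.0], [0.0, 0.001, -1.0]]
wrist_force: [-0.3, -0.1, -0.2]
opening: 47.9
gripper_force: 0.0
```

drive_tool --moves '[{"x": 0,"y": -2,"z": -1.5,"ax": 0,"ay": 0,"az": 0},{"x": 0,"y": -2,"z": -1.5,"ax": 0,"ay": 0,"az": 0}]'

```text
t: 40.8
ee_pos: [456.8, 40.1, 13.6]
tcp_rot: [[-0.096, 0.995, 0.0], [0.995, 0.096, 0.0], [0.0, 0.0, -1.0]]
wrist_force: [0.1, 0.3, 0.4]
opening: 48.0
gripper_force: 0.0
```

drive_tool --jaw 1 --moves '[{"x": 0,"y": 0,"z": 0,"ax": 0,"ay": 0,"az": 0},{"x": 0,"y": 0,"z": 0,"ax": 0,"ay": 0,"az": 0},{"x": 0,"y": 0,"z": 0,"ax": 0,"ay": 0,"az": 0},{"x": 0,"y": 0,"z": 0,"ax": 0,"ay": 0,"az": 0},{"x": 0,"y": 0,"z": 0,"ax": 0,"ay": 0,"az": 0},{"x": 0,"y": 0,"z": 0,"ax": 0,"ay": 0,"az": 0},{"x": 0,"y": 0,"z": 0,"ax": 0,"ay": 0,"az": 0}]'

```text
t: 41.68
ee_pos: [456.6, 40.2, 13.4]
tcp_rot: [[-0.096, 0.995, -0.0], [0.995, 0.096, 0.0], [0.0, -0.0, -1.0]]
wrist_force: [-1.4, -0.2, -0.0]
opening: 23.7
gripper_force: 29.9
```

drive_tool --moves '[{"x": 0,"y": 0,"z": 8,"ax": 0,"ay": 0,"az": 0},{"x": 0,"y": 0,"z": 20,"ax": 0,"ay": 0,"az": 0},{"x": 8,"y": 0,"z": 32,"ax": 0,"ay": 0,"az": -0.002},{"x": 18,"y": 0,"z": 32,"ax": 0,"ay": 0,"az": -0.002},{"x": 24,"y": 0,"z": 32,"ax": 0,"ay": 0,"az": -0.002},{"x": 24,"y": 0,"z": 32,"ax": 0,"ay": 0,"az": -0.002},{"x": 24,"y": 0,"z": 32,"ax": 0,"ay": 0,"az": -0.002},{"x": 24,"y": 0,"z": 32,"ax": 0,"ay": 0,"az": -0.002}]'

```text
t: 42.68
ee_pos: [480.2, 40.0, 45.1]
tcp_rot: [[-0.094, 0.996, -0.001], [0.996, 0.094, -0.0], [-0.0, -0.001, -1.0]]
wrist_force: [-0.7, 0.0, -0.5]
opening: 23.6
gripper_force: 29.9
```

Run:
```python
from h import *
o=r.get_obs();print(o['ee_pos'],np.round(o['tcp_rot'],4).tolist())
c,im=snap('top','t15');t=np.array(o['ee_pos'])
# rod centre line in top view: sample plan at z=39 for y -160..-60, and lugs at z 54
for y in(-30,-60,-90,-120,-150,-160,-165,-170,-175,-180):
    xs=np.arange(470,530,.5);p=w2px(c,np.c_[xs,np.full(len(xs),y),np.full(len(xs),39)]).astype(np.float32)
    g=cv2.remap(im,p[None,:,0],p[None,:,1],cv2.INTER_CUBIC)[0].astype(float)
    b=g[:,0]-np.median(g[:,0]);b=np.clip(b-15,0,None)  # blue: grey vs wood
    print(y,(b@xs/b.sum()).round(1) if b.sum()>0 else None,b.max().round(0), 'pred',round(t[0]-.0945*(y-t[1]),1))
for yl in(79+0,30,-30,-79):
    pass
```

```text
[480.18558837  40.0000663   45.1036641 ] [[-0.0936, 0.9956, -0.0007], [0.9956, 0.0936, -0.0002], [-0.0001, -0.0007, -1.0]]
-30 506.7 3.0 pred 486.8
-60 519.1 17.0 pred 489.6
-90 490.6 53.0 pred 492.5
-120 493.1 58.0 pred 495.3
-150 495.6 64.0 pred 498.1
-160 496.1 51.0 pred 499.1
-165 496.3 35.0 pred 499.6
-170 496.0 5.0 pred 500.0
-175 None 0.0 pred 500.5
-180 None 0.0 pred 501.0
```

drive_tool --moves '[{"x": 1.4,"y": -10,"z": 0.3,"ax": 0,"ay": 0,"az": 0},{"x": 2.8,"y": -25,"z": 0.3,"ax": 0,"ay": 0,"az": 0},{"x": 3.7,"y": -35,"z": 0.3,"ax": 0,"ay": 0,"az": 0},{"x": 4.6,"y": -45,"z": 0.3,"ax": 0,"ay": 0,"az": 0},{"x": 5.1,"y": -50,"z": 0.3,"ax": 0,"ay": 0,"az": 0},{"x": 5.5,"y": -55,"z": 0.3,"ax": 0,"ay": 0,"az": 0},{"x": 5.5,"y": -55,"z": 0.3,"ax": 0,"ay": 0,"az": 0},{"x": 5.5,"y": -55,"z": 0.3,"ax": 0,"ay": 0,"az": 0}]'

```text
t: 43.72
ee_pos: [486.1, -14.6, 45.7]
tcp_rot: [[-0.094, 0.996, -0.0], [0.996, 0.094, 0.0], [0.0, 0.0, -1.0]]
wrist_force: [-0.7, 0.3, -1.6]
opening: 23.4
gripper_force: 29.9
```

drive_tool --moves '[{"x": 0.7,"y": -8,"z": 0,"ax": 0,"ay": 0,"az": 0},{"x": 1.9,"y": -20,"z": 0,"ax": 0,"ay": 0,"az": 0},{"x": 3.3,"y": -35,"z": 0,"ax": 0,"ay": 0,"az": 0},{"x": 4.7,"y": -50,"z": 0,"ax": 0,"ay": 0,"az": 0},{"x": 6.1,"y": -65,"z": 0,"ax": 0,"ay": 0,"az": 0},{"x": 7.0,"y": -75,"z": 0,"ax": 0,"ay": 0,"az": 0},{"x": 7.0,"y": -75,"z": 0,"ax": 0,"ay": 0,"az": 0}]'

```text
t: 44.6
ee_pos: [493.0, -91.2, 45.7]
tcp_rot: [[-0.092, 0.996, 0.0], [0.996, 0.092, -0.001], [-0.001, -0.0, -1.0]]
wrist_force: [0.1, 0.2, -1.6]
opening: 23.4
gripper_force: 29.9
```

drive_tool --moves '[{"x": 0.7,"y": -8,"z": 0,"ax": 0,"ay": 0,"az": 0},{"x": 1.9,"y": -20,"z": 0,"ax": 0,"ay": 0,"az": 0},{"x": 3.3,"y": -35,"z": 0,"ax": 0,"ay": 0,"az": 0},{"x": 4.7,"y": -50,"z": 0,"ax": 0,"ay": 0,"az": 0},{"x": 6.1,"y": -65,"z": 0,"ax": 0,"ay": 0,"az": 0},{"x": 7.5,"y": -80,"z": 0,"ax": 0,"ay": 0,"az": 0},{"x": 7.5,"y": -80,"z": 0,"ax": 0,"ay": 0,"az": 0}]'

```text
t: 45.48
ee_pos: [500.5, -171.6, 45.8]
tcp_rot: [[-0.092, 0.996, 0.0], [0.996, 0.092, -0.001], [-0.001, 0.0, -1.0]]
wrist_force: [0.1, -0.4, -1.2]
opening: 23.5
gripper_force: 29.9
```

Smooth. Push on gently until the handle meets the lug.

drive_tool --moves '[{"x": 0.3,"y": -3,"z": 0,"ax": 0,"ay": 0,"az": 0},{"x": 0.5,"y": -5,"z": 0,"ax": 0,"ay": 0,"az": 0},{"x": 0.6,"y": -7,"z": 0,"ax": 0,"ay": 0,"az": 0},{"x": 0.8,"y": -8.5,"z": 0,"ax": 0,"ay": 0,"az": 0},{"x": 0.8,"y": -8.5,"z": 0,"ax": 0,"ay": 0,"az": 0}]'

```text
t: 46.1
ee_pos: [501.4, -178.4, 45.7]
tcp_rot: [[-0.094, 0.996, 0.0], [0.996, 0.094, -0.0], [-0.0, 0.0, -1.0]]
wrist_force: [0.5, 0.4, -0.6]
opening: 23.5
gripper_force: 29.9
```

drive_tool --moves '[{"x": 0.1,"y": -1,"z": 0,"ax": 0,"ay": 0,"az": 0},{"x": 0.2,"y": -2,"z": 0,"ax": 0,"ay": 0,"az": 0},{"x": 0.3,"y": -3,"z": 0,"ax": 0,"ay": 0,"az": 0},{"x": 0.3,"y": -3.5,"z": 0,"ax": 0,"ay": 0,"az": 0},{"x": 0.3,"y": -3.5,"z": 0,"ax": 0,"ay": 0,"az": 0}]'

```text
t: 46.72
ee_pos: [501.7, -181.5, 45.7]
tcp_rot: [[-0.094, 0.996, -0.0], [0.996, 0.094, 0.001], [0.001, -0.0, -1.0]]
wrist_force: [-0.9, 2.1, -0.3]
opening: 23.7
gripper_force: 29.9
```

drive_tool --moves '[{"x": 0.1,"y": -0.7,"z": 0,"ax": 0,"ay": 0,"az": 0},{"x": 0.1,"y": -1.3,"z": 0,"ax": 0,"ay": 0,"az": 0},{"x": 0.1,"y": -1.3,"z": 0,"ax": 0,"ay": 0,"az": 0}]'

```text
t: 47.1
ee_pos: [501.7, -181.6, 45.6]
tcp_rot: [[-0.095, 0.996, -0.001], [0.996, 0.095, 0.002], [0.003, -0.001, -1.0]]
wrist_force: [-1.7, 5.8, 2.4]
opening: 23.6
gripper_force: 29.9
```

drive_tool --moves '[{"x": 0,"y": 0.7,"z": -0.8,"ax": 0,"ay": 0,"az": 0},{"x": 0,"y": 0.7,"z": -1.5,"ax": 0,"ay": 0,"az": 0},{"x": 0,"y": 0.7,"z": -1.5,"ax": 0,"ay": 0,"az": 0}]'

```text
t: 47.48
ee_pos: [501.7, -181.6, 45.0]
tcp_rot: [[-0.094, 0.996, -0.001], [0.996, 0.094, 0.002], [0.002, -0.001, -1.0]]
wrist_force: [-4.8, 5.5, 10.1]
opening: 23.8
gripper_force: 30.0
```

drive_tool --jaw 0 --moves '[{"x": 0,"y": 0,"z": 0,"ax": 0,"ay": 0,"az": 0},{"x": 0,"y": 0,"z": 0,"ax": 0,"ay": 0,"az": 0},{"x": 0,"y": 0,"z": 0,"ax": 0,"ay": 0,"az": 0},{"x": 0,"y": 0,"z": 0,"ax": 0,"ay": 0,"az": 0},{"x": 0,"y": 0,"z": 20,"ax": 0,"ay": 0,"az": 0},{"x": 0,"y": 0,"z": 70,"ax": 0,"ay": 0,"az": 0},{"x": 10,"y": 20,"z": 130,"ax": 0,"ay": 0,"az": 0.18},{"x": 20,"y": 20,"z": 170,"ax": 0,"ay": 0,"az": 0.36},{"x": 25,"y": 0,"z": 170,"ax": 0,"ay": 0,"az": 0.54},{"x": 25,"y": -20,"z": 170,"ax": 0,"ay": 0,"az": 0.72},{"x": 25,"y": -30,"z": 170,"ax": 0,"ay": 0,"az": 0.9},{"x": 25,"y": -40,"z": 170,"ax": 0,"ay": 0,"az": 1.08},{"x": 25,"y": -50,"z": 170,"ax": 0,"ay": 0,"az": 1.26},{"x": 25,"y": -60,"z": 170,"ax": 0,"ay": 0,"az": 1.42},{"x": 25,"y": -60,"z": 170,"ax": 0,"ay": 0,"az": 1.57},{"x": 25,"y": -60,"z": 170,"ax": 0,"ay": 0,"az": 1.57},{"x": 25,"y": -60,"z": 170,"ax": 0,"ay": 0,"az": 1.57}]'

```text
t: 49.6
ee_pos: [526.9, -242.5, 214.9]
tcp_rot: [[-0.996, -0.091, 0.001], [-0.091, 0.996, -0.0], [-0.001, -0.0, -1.0]]
wrist_force: [-0.0, 0.9, -0.4]
opening: 43.2
gripper_force: 0.0
```

Run:
```python
from h import *
c,im=snap('wrist','w16');o=r.get_obs();print(o['t'],o['ee_pos'],o['opening'])
for y in(60,0):inpallet(c,im,y,vmin=100)
# rod brightness along line in pallet frame, handle & tip, at z=45(handle top)/39
def prof(yy,x,z):
    P=np.c_[np.array([[x,y] for y in yy])@RP.T+PT,np.full(len(yy),z)]
    p=w2px(c,P).astype(np.float32);return cv2.remap(im,p[None,:,0],p[None,:,1],cv2.INTER_LINEAR)[0]
for x in(16,25,34):
    y=np.arange(84,140,3.);g=prof(y,x,45);print(x,[(int(a),int(b.max()),int(b.max())-int(b.min())) for a,b in zip(y,g)])
y=np.arange(-110,-84,2.);g=prof(y,25,38);print([(int(a),b.tolist()) for a,b in zip(y,g)])
```

```text
49.65 [ 526.90065258 -242.38469827  214.67808093] 43.147952462407915
-40 44.5 73.0
-30 44.4 73.2
-20 44.4 73.4
-8 45.4 73.6
5 35.8 73.9
12 45.3 85.8
x -45.1 45.7
-40 -15.8 11.9
-30 -16.3 12.6
-20 -15.9 12.3
-8 -16.5 13.0
5 -16.1 21.1
12 -16.4 25.1
x -45.5 43.2
16 [(84, 171, 40), (87, 139, 33), (90, 108, 28), (93, 111, 29), (96, 107, 31), (99, 111, 31), (102, 108, 32), (105, 150, 30), (108, 157, 30), (111, 164, 31), (114, 154, 31), (117, 161, 28), (120, 151, 30), (123, 158, 29), (126, 152, 29), (129, 185, 86), (132, 247, 182), (135, 247, 182), (138, 247, 185)]
25 [(84, 167, 40), (87, 143, 36), (90, 112, 30), (93, 112, 29), (96, 81, 42), (99, 112, 31), (102, 81, 45), (105, 201, 34), (108, 98, 37), (111, 195, 35), (114, 104, 38), (117, 191, 33), (120, 103, 37), (123, 197, 35), (126, 193, 35), (129, 189, 57), (132, 248, 192), (135, 246, 184), (138, 246, 179)]
34 [(84, 174, 44), (87, 154, 40), (90, 111, 32), (93, 112, 31), (96, 82, 46), (99, 114, 32), (102, 88, 40), (105, 193, 34), (108, 101, 37), (111, 193, 35), (114, 102, 39), (117, 195, 36), (120, 100, 39), (123, 191, 36), (126, 190, 36), (129, 198, 65), (132, 238, 181), (135, 238, 179), (138, 239, 180)]
[(-110, [78, 182, 243]), (-108, [77, 182, 245]), (-106, [83, 182, 244]), (-104, [180, 202, 222]), (-102, [192, 212, 226]), (-100, [191, 213, 227]), (-98, [191, 213, 228]), (-96, [192, 215, 229]), (-94, [175, 202, 209]), (-92, [132, 156, 172]), (-90, [127, 149, 167]), (-88, [131, 155, 173]), (-86, [90, 109, 125])]
```

```bash
python3 -c "
from cell import r
print(r.finish_job())"
```

```text
the job is handed in; nothing more can be done
None
```

The pallet is loaded and the job is handed in: both boards found on the hotplate are in the left and middle pockets, and the lock bar is threaded back with its handle against the left lug. I have no verdict yet. The first board tipped off the hotplate edge onto the bench because my fingers were still opening as they came down; I picked it up there by its sides and seated it as planned.

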